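Carry a toy car balanced on its crowned board to the drying stand

ROBOT

A 7-joint arm with a two-finger parallel gripper is mounted at the origin on the work surface. World frame = base frame: x ahead of the robot, y to its left, z up, the work surface at z = 0. Lengths are in mm, angles in rad, forces in N, time in s.
With the tool pointing down it reaches from about 400 to 750 mm from the base axis. Payload 19.5 kg.
Tool frame: the origin (TCP) lies at the very end of the fingers, on their centre line; the grasp point (between the pads) lies 19 mm behind it; z points along the fingers, y is the line along which they close (so a half turn about z gives the same grasp; the last joint's range is limited). The gripper opens to 85 mm and grips with 20 to 120 N. Pads are 22 mm wide; open, the fingers measure 114 mm over their backs; the gripper's body (76 mm by 85 mm) begins 54 mm behind the grasp point. The pads swing forward as they close: fully open they stand 13 mm farther back than shut.
Start: joints at [1.177, 0.707, -0.028, 1.485, 0.022, 0.951, -0.075], TCP at [198.13, -539.759, 231.268] pointing down, gripper open.
Joint ranges: [-2.71, 2.71], [-0.32, 2.16], [-1.57, 1.52], [0, 2.45], [-1.46, 4.6], [0, 2.02], [-2.83, 2.83]. Speed limits (rad/s): [1.89, 1.89, 2.57, 2.57, 3.01, 3.01, 3.01].

INTERFACE

Orientations are given as a rotation vector (axis times angle).
In Python, from station import bot, camera gives the robot as it stands.
- The arm moves only by the tool apply_moves, never from a script. Its argument "steps" is a list of rows, each a list of 3 entries, a list of its own where there are three numbers: the closure, from -1 (fully open) to 1 (shut), then the shift along the tool's x, y, z in mm, then the turn, a rotation vector about the tool's x, y, z in rad. A call has 1 to 20 rows; each row shifts and turns the commanded pose from where the row before left it, along the tool's axes as they then stand; what a row does not reach is not made up. A row lasts 1/10 s, in which the tool goes at most 50 mm and 8.59 degrees, less where a joint would pass 70% of its speed; a pose out of reach is approached as far as the arm can. A call is refused whole if a number of a shift passes 50 or a number of a turn 0.15, either way. A call with a gripper value outside its range is refused whole. The fingers move at their own pace and stop on an object; the grip force is fixed at half the most. Time passes only in rows, so rows that do not move let the fingers close. It gives the time, the measured TCP pose, the force, the opening and the grip force at its end, in the units of the state.
- bot.read_state(): the state, without advancing time (a new reading comes with each control period).
- camera(name): name is "scene" or "top"; returns a dict with "frame" (480x640x3 uint8, red, green, blue), "fx", "fy", "cx", "cy" (pixels), "distortion" ([k1, k2, p1, p2, k3] as OpenCV has them; the pictures are not rectified), "R" (3x3) and "t" (3): a world point X has camera coordinates R X + t. Camera axes: x right, y down, z forward; pixel columns grow to the right and rows downward; lengths in mm; the calibration is good to about 2 mm. A picture is of the moment at which its call begins. There is no depth.
- bot.finish_job(): hands the job in; it is judged then, once.
The state is a dict: "t": time; "joint_pos": joint angles; "qd": joint speeds; "tau": joint torques, N m; "ee_pos": TCP position; "orientation": TCP orientation; "force": force on the tool from outside, world axes, zero at the start; "ft_torque": the same for the moment, N m; "gripper_width": finger opening in mm; "grasp_force": force on a finger pad.
Only numpy, scipy, OpenCV 4.12 (cv2) and the standard library are available. Lean on these libraries where they do the work, as an engineer would, in place of code of your own. Each camera call takes 0.05 s, during which the arm holds its last target. There are 200 camera calls.

TASK

Carry the freshly waxed toy car on its dark wooden carrying board to the drying stand: lift the board by its upright handle, first tilt it so that the car, which rests at one end, rolls to the crown in the middle, and carry it across with the car balanced there, clear of both end stops all the way. Hold the board clear above the stand with the car within 40 mm of the middle for four seconds, then set it down gently, centred on the stand, along it and with the handle on the robot's side, let go and move away; the car must stay at rest on the crown. Do not touch the car, and leave the wax tin and the brush undisturbed.

Things in the scene. Friction and masses are not known exactly. Their poses are not given: they have to be found in the camera images.
- board: Dark wooden carrying board, about 0.36 kg, flat on the bench at the start. Board 150 (x) x 320 (y) x 10 mm; origin at the centre of its underside, z up. Upright handle at x = -50 mm (robot's side); the car's lane runs along y on the far side between two end stops 45 mm high. Centre of mass about x = -12, y = 0, z = 28 mm.
- board_grip (a point): Where to pinch the board's handle from above, closing along the board's x: the handle is upright, 16 mm thick in x, 90 mm wide in y, its top edge 140 mm above the board's underside. Point in the middle of its thickness and width: x = -50, y = 0, z = 120 mm in the board's frame. Grip firmly: the car's weight can turn the board a few hundredths of a rad in the fingers.
- lane_mid (a point): Crown (middle, highest point) of the car's lane: x = 22, y = 0, z = 16 mm in the board's frame, axes as the board's. The lane is convex along y, an arc of radius 3.5 m: at y its surface falls outwards by y/3.5 rad, so the level board lets the car roll from the crown to a stop. The lane guides the car: it cannot leave it sideways.
- car: Toy car, 0.15 kg, 100 (y) x 68 x 60 mm high; origin under its middle, at wheel-bottom level; y in the board's frame runs from -100 to 100 mm (bumper at a stop) and starts at -100. Acceleration along y: 9.81 x (y/3.5 - board's tilt in rad, positive with its +y end up) - board's acceleration along y, less rolling resistance 0.06 m/s2; so on a level board it stays put within 20 mm of the crown.
- stand: Drying stand fixed to the bench: two parallel wooden bars, each 160 (x) x 24 (y) x 50 mm high, at y = -75 and 75 mm, joined by a low board 20 mm high. Origin at the centre of its underside, on the bench, z up. The car's lane shall lie along its y axis. The carrying board may start to its left or to its right.
- stand_top (a point): Centre of the stand at the height of the bars' top faces, 50 mm above the bench: the board's origin comes here, the board's axes along the stand's. Axes as the stand's.
- tin: Wax tin between board and stand: a closed upright aluminium can, 66 mm diameter, 60 mm high, loose. Origin at the centre of its underside. Leave alone.
- brush: Flat brush lying on the bench beyond the tin, about 200 mm long along its x, under 40 mm high, loose. Origin about its middle, at its underside. Leave alone.
Mind the look-alikes: they are no part of the job. What is shaped like the stand but pink or red is not meant.

How it is judged:
By the outcome, as a careful person would: the job done as asked, in the order asked, and still so for the second after the job is handed in, with the robot touching nothing.
It also fails if it takes over 72 s, if anything falls off the work surface, if the arm or the gripper's body presses on something with over 40 N, if the wrist force passes 120 N, or if a joint passes its speed limit or range.

## Working session

There is one attempt and no reset: what is moved stays moved. The work goes in short steps, Python scripts to look and compute and a tool call to move; the robot and the scene stay as the last step left them, time stands still between calls to the robot, and variables do not carry over. Pictures are saved under pics/ and viewed, at most 10 in all, crops included, and the job is handed in when it is done.

Besides the shell and the picture viewer there is one more tool, called in YAML: its name, and indented under it one key for each argument. apply_moves: Moves the arm, as the interface text tells. Its arguments: {"type":"object","properties":{"steps":{"type":"array"}},"required":["steps"]}

```bash
ls; mkdir -p pics; python3 - <<'E'
from station import bot,camera
import cv2,numpy as np
print(bot.read_state())
for n in("scene","top"):
    c=camera(n); cv2.imwrite(f"pics/{n}0.png",c["frame"][:,:,::-1]); print(n,{k:np.round(v,4).tolist() for k,v in c.items() if k!="frame"})
E
```

```text
pics
{'t': 0.0, 'joint_pos': array([ 1.17730466,  0.70708786, -0.02764319,  1.4849835 ,  0.02200841,
        0.95088365, -0.07548519]), 'qd': array([-1.02309747e-03, -1.40964910e-05,  4.86868871e-04, -2.30273304e-04,
        3.42538537e-04, -2.93735412e-03,  6.19858848e-04]), 'tau': array([ 2.27609315e-03, -8.83208656e+01,  1.23488400e+00, -2.36167055e+01,
        1.68417877e-02,  6.62095437e-03, -7.93469712e-05]), 'ee_pos': array([ 198.05641369, -539.54464579,  230.83956886]), 'orientation': array([-3.09208438e+00, -5.49627126e-01,  3.26600459e-04]), 'force': array([ 0.53411655, -0.29253317, -0.55546739]), 'ft_torque': array([0.0075173 , 0.04973608, 0.00765184]), 'grasp_force': 0.0, 'gripper_width': 85.6974130326882}
scene {'fx': 539.2929, 'fy': 539.2929, 'cx': 321.286, 'cy': 246.0304, 'distortion': [-0.0099, 0.0, 0.0, 0.0, 0.0], 'R': [[-0.1447, 0.9893, -0.0192], [0.5799, 0.069, -0.8117], [-0.8017, -0.1286, -0.5837]], 't': [70.1649, -210.408, 1611.2915]}
top {'fx': 439.6874, 'fy': 439.6874, 'cx': 318.5201, 'cy': 244.3011, 'distortion': [0.0082, 0.0, 0.0, 0.0, 0.0], 'R': [[0.0115, -0.9999, -0.0047], [-0.9859, -0.0105, -0.1668], [0.1667, 0.0066, -0.986]], 't': [13.2034, 488.4561, 1028.8253]}
```

View pics/scene0.png

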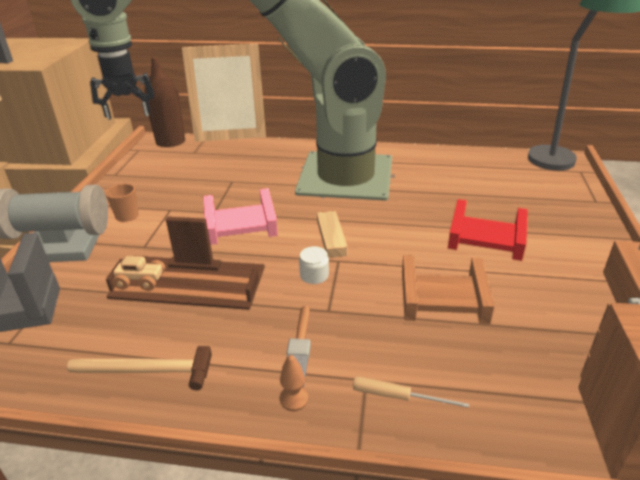

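View pics/top0.png

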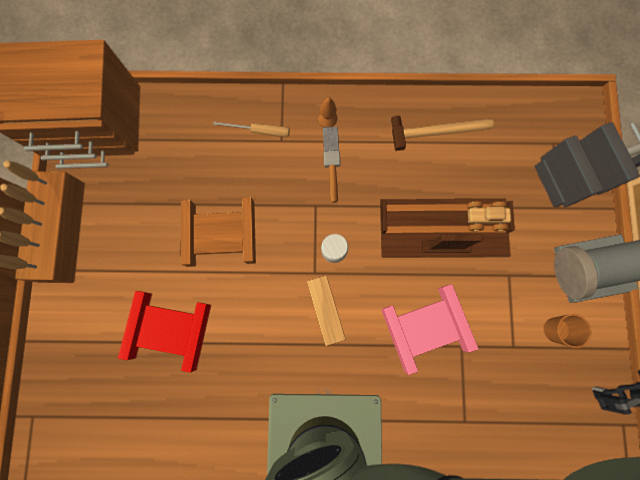

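The top view shows the dark board at about (445,228), the handle at (450,245), and the car at the right (−y) end at (490,215). The natural-wood stand is at (218,231). The tin is at (334,247) and the brush at (332,150).

Candidates for the stand are brown (218,231), pink (430,328) and red (165,331); I choose the brown one. There is only one dark board, and the hammer head at (398,132) is not it. Next I'll check a close crop with masks.

```bash
cat > h.py <<'E'
from station import bot,camera
import cv2,numpy as np
def ray(c,px,z):
    K=np.array([[c["fx"],0,c["cx"]],[0,c["fy"],c["cy"]],[0,0,1]]);D=np.array(c["distortion"])
    p=cv2.undistortPoints(np.array(px,float).reshape(-1,1,2),K,D)[:,0]
    d=np.c_[p,np.ones(len(p))]@np.array(c["R"]); o=-np.array(c["R"]).T@np.array(c["t"])
    return o+d*((z-o[2])/d[:,2])[:,None]
def proj(c,X):
    K=np.array([[c["fx"],0,c["cx"]],[0,c["fy"],c["cy"]],[0,0,1]])
    return cv2.projectPoints(np.array(X,float).reshape(-1,3),cv2.Rodrigues(np.array(c["R"]))[0],np.array(c["t"],float),K,np.array(c["distortion"]))[0][:,0]
E
python3 - <<'E'
from h import *
c=camera("top");f=c["frame"]
hsv=cv2.cvtColor(f,cv2.COLOR_RGB2HSV)
b=f[185:265,370:530];s=f[185:275,170:270]
A=cv2.resize(b,None,fx=4,fy=4,interpolation=cv2.INTER_CUBIC)
B=cv2.resize(s,None,fx=3,fy=3,interpolation=cv2.INTER_CUBIC)
im=np.zeros((320+270,640,3),np.uint8);im[:320,:640]=A;im[320:,:300]=B
# dark mask
m=((hsv[...,2]<105)).astype(np.uint8)*255; m[:185]=0;m[265:]=0;m[:,:370]=0;m[:,530:]=0
im[320:400,310:470]=m[185:265,370:530,None]
cv2.imwrite("pics/crop1.png",im[:,:,::-1])
for n,(u,v) in dict(bench=(300,200),bar=(187,230),low=(220,225),board=(390,240)).items(): print(n,f[v,u],hsv[v,u])
cs=max(cv2.findContours(m,0,2)[0],key=cv2.contourArea);r=cv2.minAreaRect(cs);print(r);print(ray(c,cv2.boxPoints(r),10).round())
E
```

```text
bench [150  96  52] [ 13 167 150]
bar [184 108  47] [ 13 190 184]
low [172  99  43] [ 13 191 172]
board [99 59 29] [ 13 180  99]
((447.0, 228.0), (58.0, 134.0), 90.0)
[[ 612. -136.   10.]
 [ 615. -476.   10.]
 [ 467. -467.   10.]
 [ 463. -135.   10.]]
```

View pics/crop1.png

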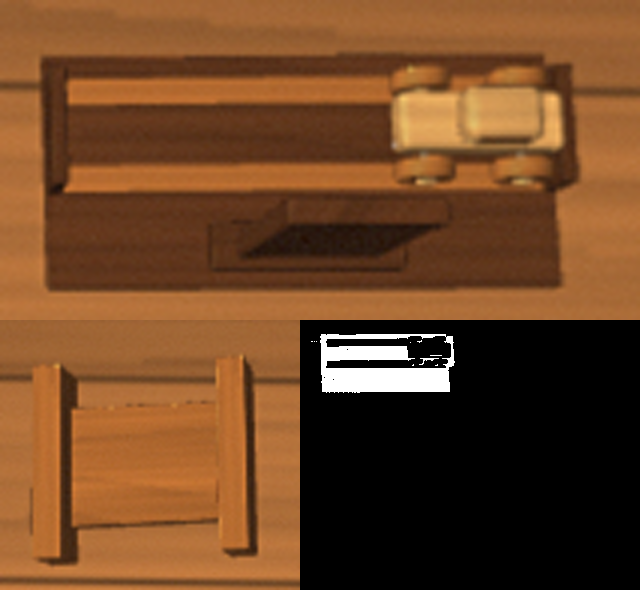

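The crop confirms the board, with its handle top edge near crop (368,211), and the plain-wood stand with two bars.

```bash
python3 - <<'E'
from h import *
c=camera("top")
B=lambda P:[(370+(x+.5)/4-.5,185+(y+.5)/4-.5) for x,y in P]
S=lambda P:[(170+(x+.5)/3-.5,185+(y-320+.5)/3-.5) for x,y in P]
print("cam",-np.array(c["R"]).T@c["t"])
n=ray(c,B([(47,289),(561,287)]),10);d=n[0]-n[1];print("near edge",n.round(1),np.linalg.norm(d),"yaw",np.arctan2(-d[0],d[1]))
print("handle top",ray(c,B([(288,200),(452,200),(450,223),(285,225)]),140).round(1))
print("handle foot plate",ray(c,B([(209,270),(406,270)]),12).round(1))
print("stops top",ray(c,B([(42,58),(66,66),(62,190),(572,65),(576,184)]),45).round(1))
q=ray(c,S([(33,366),(62,364),(35,557),(66,557),(217,357),(243,355),(222,550),(250,548)]),50);print("stand",q.round(1),q.mean(0))
m=(q[[0,1,4,5]].mean(0)-q[[2,3,6,7]].mean(0));l=q[:4].mean(0)-q[4:].mean(0)
print(np.linalg.norm(m),np.linalg.norm(l),"yaw",np.arctan2(m[1],m[0]),np.arctan2(-l[0],l[1]))
s=camera("scene");f=s["frame"]
a=cv2.resize(f[205:315,95:275],None,fx=4,fy=4,interpolation=cv2.INTER_CUBIC)
cv2.imwrite("pics/crop2.png",a[:,:,::-1])
h=ray(c,[(334,247)],60);print("tin",h)
E
```

```text
cam [ 309.92229479   11.56314972 1095.92865144]
near edge [[ 463.4 -138.1   10. ]
 [ 468.2 -456.9   10. ]] 318.8298233107894 yaw 0.014891162553296002
handle top [[ 496.1 -253.7  140. ]
 [ 497.1 -343.9  140. ]
 [ 484.2 -342.2  140. ]
 [ 482.1 -251.6  140. ]]
handle foot plate [[ 476.2 -238.6   12. ]
 [ 477.5 -360.8   12. ]]
stops top [[ 602.2 -131.9   45. ]
 [ 597.2 -146.6   45. ]
 [ 519.4 -143.1   45. ]
 [ 600.9 -456.8   45. ]
 [ 526.3 -454.7   45. ]]
stand [[593.5 358.4  50. ]
 [595.4 334.7  50. ]
 [436.2 346.8  50. ]
 [436.5 322.   50. ]
 [602.7 208.   50. ]
 [604.6 186.8  50. ]
 [443.4 197.6  50. ]
 [445.3 175.3  50. ]] [519.69612162 266.1926276   50.        ]
159.1424236684338 148.79902248956674 yaw 0.07283385672176672 0.05788142034455371
tin [[478.93782536 -18.52692863  60.        ]]
```

View pics/crop2.png

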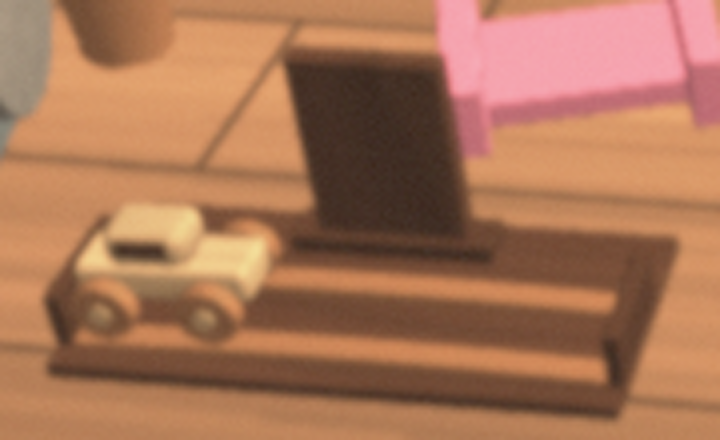

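The oblique crop agrees: the car sits at −y against its stop, the handle is on the robot's side, and nothing covers the handle. From the measurements:

| Item | Position (mm) | Yaw (rad) | Check |
|---|---|---|---|
| Board | origin ≈ (540, −297.5) | ≈ 0.013 | near edge measures 319 against 320 |
| Handle | (490, −297.5) | | |
| Stand | (519.7, 266.2) | ≈ 0.065 | 159×149 against 160×150 |

Now I'll move above the handle.

apply_moves:
  steps:
    - [-1, [36, -12.7, 0], [0, 0, 0]]
    - [-1, [36, -12.7, 0], [0, 0, 0]]
    - [-1, [36, -12.7, 0], [0, 0, 0]]
    - [-1, [36, -12.7, 0], [0, 0, 0]]
    - [-1, [36, -12.7, 0], [0, 0, 0]]
    - [-1, [36, -12.7, 0], [0, 0, 0]]
    - [-1, [36, -12.7, 0], [0, 0, 0]]
    - [-1, [36, -12.7, 0], [0, 0, 0]]
    - [-1, [36, -12.7, 0], [0, 0, 0]]
    - [-1, [36, -12.7, 0], [0, 0, 0]]
    - [-1, [0, 0, 0], [0, 0, -0.135]]
    - [-1, [0, 0, 0], [0, 0, -0.135]]
    - [-1, [0, 0, 0], [0, 0, -0.135]]
    - [-1, [0, 0, 0], [0, 0, -0.135]]
    - [-1, [0, 0, 0], [0, 0, -0.135]]
    - [-1, [0, 0, 0], [0, 0, -0.135]]
    - [-1, [0, 0, 0], [0, 0, -0.135]]
    - [-1, [0, 0, 0], [0, 0, -0.135]]
    - [-1, [0, 0, 0], [0, 0, -0.135]]
    - [-1, [0, 0, 0], [0, 0, 0]]

```text
t: 2.25
ee_pos: [492.2, -296.7, 231.1]
orientation: [-2.223, -2.219, -0.0]
force: [0.2, -0.9, 0.8]
gripper_width: 85.5
grasp_force: 0.0
```

```bash
cat >> h.py <<'E'
from scipy.spatial.transform import Rotation as Ro
def goal(p,yaw,tilt=0):
    """shift and turn in tool axes to world p, board yaw/tilt (tool y = board x)"""
    s=bot.read_state();R=Ro.from_rotvec(s["orientation"]);M=R.as_matrix()
    G=(Ro.from_euler('z',yaw)*Ro.from_euler('x',tilt)).as_matrix()@np.array([[0,1,0],[1,0,0],[0,0,-1.]])
    print("t",round(s["t"],2),"p",s["ee_pos"].round(1),"shift",(M.T@(np.array(p)-s["ee_pos"])).round(1),"turn",Ro.from_matrix(M.T@G).as_rotvec().round(4),"F",s["force"].round(1),"w",round(s["gripper_width"],1),"gf",round(s["grasp_force"],1))
E
python3 -c "
from h import *
goal((490,-297.5,101),.013)
c=camera('scene')['frame'][100:340,60:380]
cv2.imwrite('pics/s2.png',cv2.resize(c,None,fx=2.5,fy=2.5)[:,:,::-1])
c=camera('top');cv2.imwrite('pics/t2.png',c['frame'][:,:,::-1])"
```

```text
t 2.25 p [ 492.2 -296.7  231.1] shift [ -0.9  -2.2 130.1] turn [-0.0001 -0.0005 -0.0148] F [ 0.2 -0.9  0.8] w 85.5 gf 0.0
```

apply_moves:
  steps:
    - [-1, [-0.9, -2.2, 10], [0, 0, -0.0148]]
    - [-1, [0, 0, 20], [0, 0, 0]]
    - [-1, [0, 0, 20], [0, 0, 0]]
    - [-1, [0, 0, 20], [0, 0, 0]]
    - [-1, [0, 0, 20], [0, 0, 0]]
    - [-1, [0, 0, 15], [0, 0, 0]]
    - [-1, [0, 0, 12], [0, 0, 0]]
    - [-1, [0, 0, 8], [0, 0, 0]]
    - [-1, [0, 0, 5], [0, 0, 0]]
    - [-1, [0, 0, 0], [0, 0, 0]]
    - [1, [0, 0, 0], [0, 0, 0]]
    - [1, [0, 0, 0], [0, 0, 0]]
    - [1, [0, 0, 0], [0, 0, 0]]
    - [1, [0, 0, 0], [0, 0, 0]]
    - [1, [0, 0, 0], [0, 0, 0]]
    - [1, [0, 0, 0], [0, 0, 0]]
    - [1, [0, 0, 0], [0, 0, 0]]
    - [1, [0, 0, 0], [0, 0, 0]]
    - [1, [0, 0, 0], [0, 0, 0]]
    - [1, [0, 0, 0], [0, 0, 0]]

```text
t: 4.35
ee_pos: [490.4, -297.4, 101.5]
orientation: [2.209, 2.233, 0.001]
force: [1.3, 0.4, 6.3]
gripper_width: 15.4
grasp_force: 59.6
```

```bash
python3 -c "
from h import *
goal((490,-297.5,101),.013)
s=camera('scene');f=s['frame'];hsv=cv2.cvtColor(f,cv2.COLOR_RGB2HSV)
O=np.array([540,-297.5,0]);Rz=Ro.from_euler('z',.013)
P=lambda b:proj(s,Rz.apply(np.array(b,float))+O).round(1)
print('stops/edge px',P([[75,-160,0],[75,160,0],[75,-160,10],[75,160,10],[22,-100,46]]).tolist())
print('cream',[ (f[v,u].tolist(),hsv[v,u].tolist()) for u,v in ((137,262),(130,272),(150,274),(205,290),(140,305))])
c=f[150:330,60:300];cv2.imwrite('pics/s3.png',cv2.resize(c,None,fx=3.3,fy=3.3,interpolation=cv2.INTER_CUBIC)[:,:,::-1])
"
```

```text
t 4.35 p [ 490.4 -297.4  101.5] shift [-0.1 -0.4  0.5] turn [ 0.0006  0.0001 -0.0021] F [1.3 0.4 6.3] w 15.4 gf 59.6
stops/edge px [[105.6, 299.1], [248.5, 310.3], [104.5, 295.7], [248.0, 306.8], [136.9, 269.5]]
cream [([236, 197, 137], [18, 107, 236]), ([213, 165, 115], [15, 117, 213]), ([200, 155, 108], [15, 117, 200]), ([149, 98, 69], [11, 137, 149]), ([180, 126, 87], [13, 132, 180])]
```

View pics/s3.png

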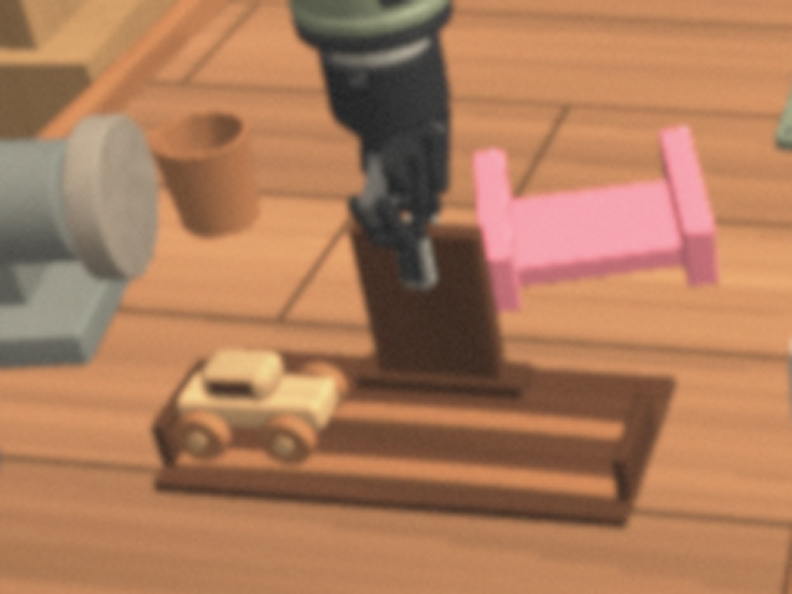

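The handle is gripped (15.4 mm wide, 60 N). The car is at crop (260,400) by the −y stop. Next come the trackers for the car's y and the board's tilt, calibrated here where y=−100 and tilt=0.

```bash
cat >> h.py <<'E'
Q=np.array([[0,1,0],[1,0,0],[0,0,-1.]]); CAL=(0.,0.)
try: CAL=tuple(np.loadtxt("cal.txt"))
except OSError: pass
def board(s,slip=0):
    Rb=Ro.from_rotvec(s["orientation"]).as_matrix()@Q@Ro.from_euler('x',slip).as_matrix()
    return Rb,s["ee_pos"]-Rb@[-50,0,101.]
def look(slip=0):
    c=camera("scene");s=bot.read_state();Rb,o=board(s,slip);f=c["frame"]
    P=lambda b:proj(c,np.atleast_2d(b)@Rb.T+o)
    # car: cream body pixels near the lane
    ys=np.arange(-130,131,2.);L=P(np.c_[0*ys+22,ys,0*ys+46])
    hsv=cv2.cvtColor(f,cv2.COLOR_RGB2HSV);m=cv2.inRange(hsv,(14,50,185),(24,128,255))
    roi=np.zeros_like(m);cv2.polylines(roi,[L.astype(int)],False,255,18);m&=roi
    n,lab,st,ce=cv2.connectedComponentsWithStats(m);k=1+np.argmax(st[1:,4])
    y=np.interp(ce[k,0],L[:,0],ys)-CAL[0]
    # tilt: lower front edge of the board
    ey=np.arange(-150,151,2.);E=P(np.c_[0*ey+75,ey,0*ey]);mm=np.linalg.norm(P([75,0,1])-P([75,0,0]))
    dv=np.arange(-9,9.1,.25);g=cv2.GaussianBlur(cv2.cvtColor(f,cv2.COLOR_RGB2GRAY),(5,1),0)
    S=cv2.remap(g,(E[:,:1]+0*dv).astype(np.float32),(E[:,1:]+dv).astype(np.float32),1).astype(float)
    D=np.gradient(cv2.GaussianBlur(S,(5,1),0),axis=1);r=dv[D.argmax(1)]
    ok=D.max(1)>1
    for _ in range(4):
        p=np.polyfit(ey[ok],r[ok],1);e=abs(r-np.polyval(p,ey));ok=(e<max(.5,1.5*np.median(e[ok])))&(D.max(1)>1)
    tt=np.arcsin(Rb[2,1])
    return dict(t=s["t"],y=y,area=int(st[k,4]),tool=tt,tilt=tt-p[0]/mm-CAL[1],n=int(ok.sum()),off=p[1]/mm,s=s)
def show(k=1,slip=0):
    R=[look(slip) for _ in range(k)]
    for r in R: print(f"t {r['t']:.2f} y {r['y']:.1f} area {r['area']} tool {r['tool']:.4f} tilt {r['tilt']:.4f} n {r['n']} off {r['off']:.1f}")
    s=r["s"];Rb,o=board(s);print("board o",o.round(1),"yaw",np.arctan2(Rb[1,0],Rb[0,0]).round(4),"pitch",np.arcsin(-Rb[2,0]).round(4),"F",s["force"].round(1),"gf",round(s["grasp_force"],1))
    if k>1: print("v",np.polyfit([r["t"] for r in R],[r["y"] for r in R],1)[0].round(1))
    return R
E
python3 -c "
from h import *
R=show(3)
np.savetxt('cal.txt',[np.mean([r['y'] for r in R])+100,np.mean([r['tilt'] for r in R])])"
```

```text
t 4.45 y -92.8 area 508 tool -0.0001 tilt 0.0038 n 151 off -2.2
t 4.50 y -92.8 area 509 tool -0.0001 tilt 0.0039 n 150 off -2.2
t 4.55 y -92.9 area 512 tool -0.0001 tilt 0.0037 n 149 off -2.1
board o [ 5.404e+02 -2.969e+02  5.000e-01] yaw 0.0109 pitch -0.0005 F [1.5 0.6 5.2] gf 59.6
v -0.5
```

apply_moves:
  steps:
    - [1, [0, 0, -1], [0, 0, 0]]
    - [1, [0, 0, -3], [0, 0, 0]]
    - [1, [0, 0, -6], [0, 0, 0]]
    - [1, [0, 0, -9], [0, 0, 0]]
    - [1, [0, 0, -11], [0, 0, 0]]
    - [1, [0, 0, -12], [0, 0, 0]]
    - [1, [0, 0, -12], [0, 0, 0]]
    - [1, [0, 0, -12], [0, 0, 0]]
    - [1, [0, 0, -12], [0, 0, 0]]
    - [1, [0, 0, -11], [0, 0, 0]]
    - [1, [0, 0, -9], [0, 0, 0]]
    - [1, [0, 0, -6], [0, 0, 0]]
    - [1, [0, 0, -4], [0, 0, 0]]
    - [1, [0, 0, -2], [0, 0, 0]]
    - [1, [0, 0, 0], [0, 0, 0]]

```text
t: 6.05
ee_pos: [490.1, -297.4, 211.2]
orientation: [-2.209, -2.233, 0.0]
force: [-0.6, -0.3, -4.7]
gripper_width: 15.3
grasp_force: 58.6
```

```bash
python3 -c "
from h import *
R=show(3)"
```

```text
t 6.10 y -97.5 area 498 tool 0.0003 tilt 0.0006 n 151 off -2.2
t 6.15 y -97.2 area 501 tool 0.0004 tilt 0.0010 n 151 off -2.2
t 6.20 y -97.1 area 500 tool 0.0003 tilt 0.0003 n 151 off -2.1
board o [ 540.  -296.7  109.9] yaw 0.0109 pitch 0.0005 F [ 0.3  0.4 -4.7] gf 58.7
v 3.4
```

```bash
sed -i 's/0\*ys+22,ys,0\*ys+46/0*ys+37,ys,0*ys+46/' h.py; python3 -c "
from h import *
c0,c1=np.loadtxt('cal.txt')
R=show(2)
y=np.mean([r['y'] for r in R]);print('cal',c0,c0+y+100)
np.savetxt('cal.txt',[c0+y+100,c1])
c=camera('top');f=c['frame'];s=bot.read_state();Rb,o=board(s)
print('top px',proj(c,np.array([[22,-100,40],[22,0,40]])@Rb.T+o).round())
cv2.imwrite('pics/t4.png',cv2.resize(f[150:350,330:570],None,fx=2.5,fy=2.5)[:,:,::-1])"
```

```text
t 6.25 y -89.0 area 376 tool 0.0003 tilt 0.0011 n 150 off -2.1
t 6.30 y -88.8 area 375 tool 0.0003 tilt -0.0000 n 149 off -2.1
board o [ 540.  -296.8  110. ] yaw 0.0109 pitch 0.0004 F [-0.8  0.4 -5.1] gf 58.7
v 4.0
cal 7.1607190321934695 18.292912220442346
top px [[507. 205.]
 [461. 205.]]
```

View pics/t4.png

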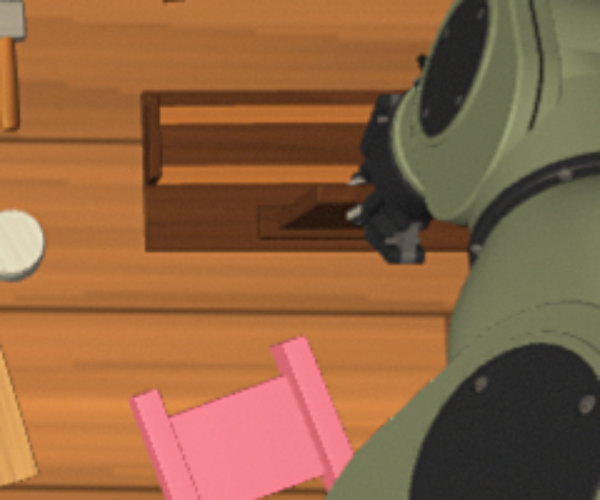

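The gripper arm hides the car in the top view (car expected at (507,205)), so I'll track with the scene camera. The ROI was clipping the car, so I'll fix that.

```bash
sed -i 's/0\*ys+37,ys,0\*ys+46/0*ys+30,ys,0*ys+42/; s/False,255,18/False,255,40/' h.py; sed -i 's/    # tilt: lower/    look.dbg=(st[k],ce[k],P([[56,-50-100,5],[56,50-100,5],[-12,-150,5],[-12,-50,5],[30,-100,42]]),m)\n&/' h.py
python3 -c "
from h import *
np.savetxt('cal.txt',[0,.0038])
R=show(2);a=look.dbg;print(a[0],a[1],a[2].round(1).tolist())
m=a[3][200:290,90:220];print(cv2.countNonZero(m));ys,xs=np.nonzero(m);print(np.percentile(xs+90,[0,2,50,98,100]))
c=camera('scene')['frame'];i=c[200:290,90:220].copy();j=i.copy();j[m>0]=(0,255,0);cv2.imwrite('pics/m5.png',cv2.resize(np.hstack([i,j]),None,fx=3,fy=3)[:,:,::-1])"
```

```text
t 6.40 y -109.4 area 606 tool 0.0002 tilt 0.0005 n 151 off -2.1
t 6.45 y -109.4 area 605 tool 0.0002 tilt 0.0004 n 150 off -2.1
board o [ 540.1 -296.8  110.2] yaw 0.0108 pitch 0.0002 F [-0.1  0.3 -3.8] gf 58.7
v 0.5
[102 213  51  24 605] [128.57190083 224.51900826] [[100.6, 251.8], [146.2, 254.9], [115.0, 233.4], [158.6, 236.2], [124.5, 231.5]]
605
[102. 104. 129. 150. 152.]
```

View pics/m5.png

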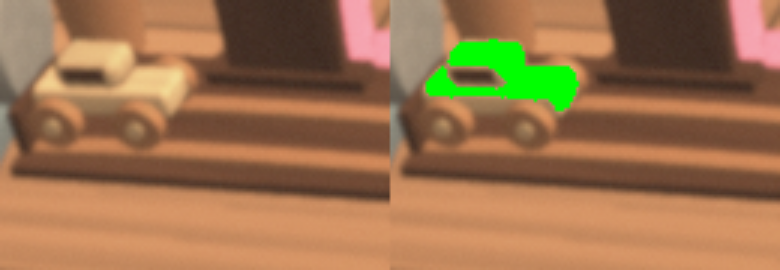

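The mask is now clean (centroid at (128.6,224.5)). The raw offset of +8.9 at y=−100 comes from viewing the car obliquely, so I'll scale it with the view tangent. Now start the roll.

```bash
echo "8.9 0.0038" > cal.txt
sed -i 's/    y=np.interp(ce\[k,0\],L\[:,0\],ys)-CAL\[0\]/    y=np.interp(ce[k,0],L[:,0],ys);y-=CAL[0]*(152-o[1]-y)\/549/' h.py
cat >> h.py <<'E'
def plan(R,T,yf=0,slip=0):
    """rows of tilt (tool) for a quintic y -> yf at rest in T s"""
    t=np.array([r["t"] for r in R]);p=np.polyfit(t-t[-1],[r["y"] for r in R],1);y0,v0=p[1]/1e3,p[0]/1e3
    A=np.array([[T**3,T**4,T**5],[3*T**2,4*T**3,5*T**4],[6*T,12*T**2,20*T**3]])
    c=np.linalg.solve(A,[yf/1e3-y0-v0*T,-v0,0]);P=np.polynomial.Polynomial([y0,v0,0,*c])
    tt=np.arange(1,int(T*10)+1)*.1;y,v,a=P(tt),P.deriv()(tt),P.deriv(2)(tt)
    th=y/3.5-(a+.06*np.tanh(v/.004))/9.81-slip
    print("y0 %.1f v0 %.1f tool %.4f"%(y0*1e3,v0*1e3,R[-1]["tool"]));print("tool tilt rows",th.round(4).tolist());print("y",(y*1e3).round().tolist())
E
python3 -c "
from h import *
show(1)"
```

```text
t 6.55 y -100.3 area 615 tool 0.0002 tilt 0.0007 n 151 off -2.0
board o [ 540.1 -296.8  110.2] yaw 0.0108 pitch 0.0001 F [ 0.  -0.3 -6. ] gf 58.7
```

apply_moves:
  steps:
    - [1, [0.4, 0, 0], [0, -0.005, 0]]
    - [1, [0.85, 0, 0], [0, -0.01, 0]]
    - [1, [0.85, 0, 0], [0, -0.01, 0]]
    - [1, [0.85, 0, 0], [0, -0.01, 0]]
    - [1, [0.6, 0, 0], [0, -0.007, 0]]
    - [1, [0, 0, 0], [0, 0, 0]]

```text
t: 7.15
ee_pos: [490.2, -293.5, 211.3]
orientation: [2.187, 2.212, -0.046]
force: [0.4, -0.3, -4.8]
gripper_width: 15.3
grasp_force: 58.6
```

```bash
python3 -c "
from h import *
R=show(3);plan(R,3)"
```

```text
t 7.20 y -99.1 area 628 tool -0.0420 tilt -0.0416 n 150 off -2.1
t 7.25 y -97.7 area 624 tool -0.0419 tilt -0.0418 n 151 off -2.1
t 7.30 y -96.7 area 621 tool -0.0419 tilt -0.0410 n 151 off -2.2
board o [ 540.1 -297.6  110.3] yaw 0.0107 pitch 0.0001 F [ 0.1 -0.3 -5.3] gf 58.6
v 23.2
y0 -96.7 v0 23.2 tool -0.0419
tool tilt rows [-0.0342, -0.0343, -0.0342, -0.0338, -0.0331, -0.0322, -0.031, -0.0295, -0.0279, -0.0261, -0.0241, -0.0221, -0.02, -0.0178, -0.0156, -0.0135, -0.0115, -0.0096, -0.0078, -0.0063, -0.0049, -0.0038, -0.003, -0.0025, -0.0023, -0.0023, -0.0022, -0.0011, 0.0003, -0.0]
y [-94.0, -92.0, -89.0, -86.0, -83.0, -80.0, -76.0, -72.0, -67.0, -63.0, -58.0, -53.0, -48.0, -43.0, -37.0, -33.0, -28.0, -23.0, -19.0, -15.0, -12.0, -9.0, -6.0, -4.0, -2.0, -1.0, -1.0, -0.0, -0.0, 0.0]
```

apply_moves:
  steps:
    - [1, [-0.35, 0, 0], [0, 0.004, 0]]
    - [1, [-0.35, 0, 0], [0, 0.004, 0]]
    - [1, [0, 0, 0], [0, 0, 0]]
    - [1, [0, 0, 0], [0, 0, 0]]
    - [1, [-0.1, 0, 0], [0, 0.001, 0]]
    - [1, [-0.1, 0, 0], [0, 0.001, 0]]

```text
t: 7.9
ee_pos: [490.1, -294.7, 211.3]
orientation: [2.193, 2.217, -0.035]
force: [-0.4, 0.0, -5.5]
gripper_width: 14.7
grasp_force: 58.6
```

```bash
python3 -c "
from h import *
R=show(3);plan(R,2.3)"
```

```text
t 7.95 y -74.6 area 635 tool -0.0318 tilt -0.0317 n 151 off -2.2
t 8.00 y -72.2 area 635 tool -0.0319 tilt -0.0317 n 151 off -2.2
t 8.05 y -70.0 area 642 tool -0.0319 tilt -0.0327 n 151 off -2.2
board o [ 540.1 -297.4  110.3] yaw 0.0107 pitch -0.0 F [-0.5  0.5 -5.2] gf 58.6
v 45.8
y0 -70.0 v0 45.8 tool -0.0319
tool tilt rows [-0.0251, -0.0238, -0.0225, -0.021, -0.0193, -0.0177, -0.0159, -0.0142, -0.0124, -0.0107, -0.0091, -0.0076, -0.0063, -0.0051, -0.0042, -0.0034, -0.003, -0.0027, -0.0026, -0.0023, -0.0011, 0.0003, 0.0]
y [-65.0, -61.0, -56.0, -51.0, -47.0, -42.0, -38.0, -33.0, -29.0, -24.0, -20.0, -17.0, -13.0, -10.0, -8.0, -5.0, -4.0, -2.0, -1.0, -1.0, -0.0, -0.0, -0.0]
```

apply_moves:
  steps:
    - [1, [-0.4, 0, 0], [0, 0.005, 0]]
    - [1, [-0.3, 0, 0], [0, 0.004, 0]]
    - [1, [-0.13, 0, 0], [0, 0.0015, 0]]
    - [1, [-0.13, 0, 0], [0, 0.0015, 0]]
    - [1, [-0.13, 0, 0], [0, 0.0015, 0]]

```text
t: 8.55
ee_pos: [490.1, -295.8, 211.3]
orientation: [2.2, 2.224, -0.02]
force: [0.5, -0.0, -4.9]
gripper_width: 15.2
grasp_force: 58.6
```

```bash
python3 -c "
from h import *
R=show(3);plan(R,1.8)"
```

```text
t 8.60 y -42.2 area 647 tool -0.0183 tilt -0.0195 n 151 off -2.1
t 8.65 y -40.1 area 653 tool -0.0184 tilt -0.0190 n 151 off -2.1
t 8.70 y -37.6 area 650 tool -0.0184 tilt -0.0193 n 151 off -2.1
board o [ 540.1 -297.1  110.3] yaw 0.0107 pitch 0.0001 F [-0.   0.5 -4.7] gf 58.6
v 45.7
y0 -37.7 v0 45.7 tool -0.0184
tool tilt rows [-0.0145, -0.0123, -0.0103, -0.0086, -0.0072, -0.006, -0.0051, -0.0044, -0.0039, -0.0037, -0.0036, -0.0035, -0.0034, -0.0028, -0.0017, -0.0005, 0.0001, 0.0]
y [-33.0, -29.0, -24.0, -20.0, -17.0, -14.0, -11.0, -8.0, -6.0, -4.0, -3.0, -2.0, -1.0, -1.0, -0.0, -0.0, -0.0, 0.0]
```

apply_moves:
  steps:
    - [1, [-0.4, 0, 0], [0, 0.005, 0]]
    - [1, [-0.25, 0, 0], [0, 0.003, 0]]
    - [1, [-0.2, 0, 0], [0, 0.002, 0]]
    - [1, [-0.13, 0, 0], [0, 0.0015, 0]]
    - [1, [-0.1, 0, 0], [0, 0.001, 0]]

```text
t: 9.2
ee_pos: [490.1, -296.9, 211.3]
orientation: [2.207, 2.23, -0.006]
force: [-0.9, 1.8, -5.0]
gripper_width: 15.2
grasp_force: 58.6
```

```bash
python3 -c "
from h import *
R=show(3);plan(R,1.2)"
```

```text
t 9.25 y -13.6 area 636 tool -0.0058 tilt -0.0074 n 151 off -2.1
t 9.30 y -11.7 area 640 tool -0.0059 tilt -0.0070 n 151 off -2.1
t 9.35 y -10.0 area 634 tool -0.0059 tilt -0.0070 n 151 off -2.1
board o [ 540.1 -297.   110.3] yaw 0.0108 pitch 0.0 F [-0.3  0.4 -5.3] gf 58.6
v 36.1
y0 -10.0 v0 36.1 tool -0.0059
tool tilt rows [-0.0034, 0.0001, 0.0017, 0.0019, 0.0017, 0.0055, 0.0074, 0.006, 0.004, 0.0019, -0.0003, -0.0]
y [-6.0, -3.0, -1.0, 1.0, 2.0, 2.0, 2.0, 1.0, 1.0, 0.0, 0.0, -0.0]
```

apply_moves:
  steps:
    - [1, [-0.4, 0, 0], [0, 0.005, 0]]
    - [1, [-0.35, 0, 0], [0, 0.004, 0]]
    - [1, [0, 0, 0], [0, 0, 0]]
    - [1, [0.08, 0, 0], [0, -0.001, 0]]
    - [1, [0.08, 0, 0], [0, -0.001, 0]]

```text
t: 9.85
ee_pos: [490.1, -297.5, 211.3]
orientation: [-2.209, -2.233, -0.001]
force: [-0.8, -0.1, -4.6]
gripper_width: 15.6
grasp_force: 58.6
```

```bash
python3 -c "
from h import *
R=show(4)"
```

```text
t 9.90 y -2.2 area 627 tool 0.0010 tilt -0.0012 n 151 off -2.1
t 9.95 y -2.2 area 627 tool 0.0010 tilt -0.0008 n 151 off -2.1
t 10.00 y -1.9 area 626 tool 0.0010 tilt -0.0010 n 151 off -2.1
t 10.05 y -2.0 area 623 tool 0.0011 tilt -0.0011 n 151 off -2.0
board o [ 540.1 -296.8  110.3] yaw 0.0109 pitch 0.0 F [ 0.9 -0.1 -5.6] gf 58.6
v 1.8
```

The car is at rest at y≈−2 on the level board. Now carry it slowly with gentle ramps of about 0.03 m/s².

apply_moves:
  steps:
    - [1, [0.3, 0, 0], [0, 0, 0]]
    - [1, [0.6, 0, 0], [0, 0, 0]]
    - [1, [0.9, 0, 0], [0, 0, 0]]
    - [1, [1.2, 0, 0], [0, 0, 0]]
    - [1, [1.5, 0, 0], [0, 0, 0]]
    - [1, [1.8, 0, 0], [0, 0, 0]]
    - [1, [2.1, 0, 0], [0, 0, 0]]
    - [1, [2.4, 0, 0], [0, 0, 0]]
    - [1, [2.7, 0, 0], [0, 0, 0]]
    - [1, [3, 0, 0], [0, 0, 0]]
    - [1, [3.3, 0, 0], [0, 0, 0]]
    - [1, [3.6, 0, 0], [0, 0, 0]]
    - [1, [3.9, 0, 0], [0, 0, 0]]
    - [1, [4.2, 0, 0], [0, 0, 0]]
    - [1, [4.5, 0, 0], [0, 0, 0]]
    - [1, [4.8, 0, 0], [0, 0, 0]]
    - [1, [5.1, 0, 0], [0, 0, 0]]
    - [1, [5.4, 0, 0], [0, 0, 0]]
    - [1, [5.7, 0, 0], [0, 0, 0]]
    - [1, [6, 0, 0], [0, 0, 0]]

```text
t: 12.05
ee_pos: [489.4, -234.0, 211.4]
orientation: [-2.209, -2.233, -0.001]
force: [-0.8, -0.7, -5.9]
gripper_width: 15.0
grasp_force: 58.6
```

apply_moves:
  steps:
    - [1, [6, 0, 0], [0, 0, -0.0007]]
    - [1, [6, 0, 0], [0, 0, -0.0007]]
    - [1, [6, 0, 0], [0, 0, -0.0007]]
    - [1, [6, 0, 0], [0, 0, -0.0007]]
    - [1, [6, 0, 0], [0, 0, -0.0007]]
    - [1, [6, 0, 0], [0, 0, -0.0007]]
    - [1, [6, 0, 0], [0, 0, -0.0007]]
    - [1, [6, 0, 0], [0, 0, -0.0007]]
    - [1, [6, 0, 0], [0, 0, -0.0007]]
    - [1, [6, 0, 0], [0, 0, -0.0007]]

```text
t: 13.05
ee_pos: [488.6, -174.0, 211.5]
orientation: [-2.201, -2.241, -0.001]
force: [0.2, 0.1, -4.7]
gripper_width: 15.2
grasp_force: 58.6
```

```bash
python3 -c "
from h import *
R=show(1)"
```

```text
t 13.10 y -41.1 area 635 tool 0.0017 tilt -0.0015 n 151 off -2.3
board o [ 538.7 -171.8  110.5] yaw 0.0189 pitch -0.0001 F [ 0.3  1.6 -4.2] gf 58.6
```

```bash
python3 -c "
from h import *
R=show(2);plan(R,2.5)"
```

```text
t 13.15 y -39.9 area 632 tool 0.0014 tilt -0.0006 n 151 off -2.1
t 13.20 y -39.0 area 628 tool 0.0010 tilt -0.0005 n 151 off -2.2
board o [ 538.7 -173.2  110.5] yaw 0.0183 pitch -0.0001 F [-0.  -0.9 -5. ] gf 58.7
v 17.9
y0 -39.0 v0 17.9 tool 0.0010
tool tilt rows [-0.0171, -0.0169, -0.0165, -0.016, -0.0154, -0.0147, -0.0138, -0.0129, -0.012, -0.011, -0.01, -0.0091, -0.0081, -0.0073, -0.0064, -0.0057, -0.0051, -0.0046, -0.0043, -0.0039, -0.0032, -0.0021, -0.0008, 0.0002, -0.0]
y [-37.0, -35.0, -33.0, -31.0, -29.0, -27.0, -25.0, -23.0, -20.0, -18.0, -16.0, -14.0, -11.0, -9.0, -8.0, -6.0, -4.0, -3.0, -2.0, -1.0, -1.0, -0.0, -0.0, -0.0, 0.0]
```

apply_moves:
  steps:
    - [1, [0.6, 0, 0], [0, -0.007, 0]]
    - [1, [0.6, 0, 0], [0, -0.007, 0]]
    - [1, [0.3, 0, 0], [0, -0.004, 0]]

```text
t: 13.5
ee_pos: [488.6, -173.0, 211.4]
orientation: [2.193, 2.232, -0.019]
force: [-0.7, -0.2, -5.3]
gripper_width: 15.5
grasp_force: 58.6
```

```bash
python3 -c "
from h import *
R=show(3);plan(R,2.2)"
```

```text
t 13.55 y -44.5 area 653 tool -0.0175 tilt -0.0187 n 151 off -2.2
t 13.60 y -44.5 area 648 tool -0.0171 tilt -0.0188 n 151 off -2.1
t 13.65 y -44.5 area 643 tool -0.0170 tilt -0.0179 n 151 off -2.2
board o [ 538.6 -173.8  110.5] yaw 0.0179 pitch -0.0 F [ 0.6 -0.2 -4.7] gf 58.6
v -0.2
y0 -44.5 v0 -0.2 tool -0.0170
tool tilt rows [-0.0164, -0.0211, -0.0232, -0.0236, -0.0233, -0.0223, -0.0209, -0.0192, -0.0171, -0.0149, -0.0125, -0.0102, -0.0079, -0.0058, -0.0041, -0.0027, -0.0017, -0.0013, -0.0014, -0.001, 0.0005, 0.0]
y [-45.0, -44.0, -44.0, -43.0, -41.0, -39.0, -36.0, -33.0, -30.0, -26.0, -22.0, -19.0, -15.0, -11.0, -8.0, -6.0, -4.0, -2.0, -1.0, -0.0, -0.0, -0.0]
```

The car stopped at −44.5; the acceleration ripple had exceeded the rolling resistance. I'll re-centre it and then carry more gently, tilting to match the acceleration. I'll also fix the tracker to read the pose at the moment of the picture.

apply_moves:
  steps:
    - [1, [0.4, 0, 0], [0, -0.005, 0]]
    - [1, [0.3, 0, 0], [0, -0.003, 0]]
    - [1, [0, 0, 0], [0, 0, 0]]
    - [1, [-0.1, 0, 0], [0, 0.001, 0]]
    - [1, [-0.1, 0, 0], [0, 0.001, 0]]

```text
t: 14.15
ee_pos: [488.6, -172.6, 211.4]
orientation: [2.19, 2.229, -0.025]
force: [0.4, 0.4, -4.7]
gripper_width: 15.2
grasp_force: 58.6
```

```bash
sed -i 's/c=camera("scene");s=bot.read_state();Rb/s=bot.read_state();c=camera("scene");Rb/' h.py; python3 -c "
from h import *
R=show(3);plan(R,1.8,slip=-.001)"
```

```text
t 14.15 y -38.5 area 644 tool -0.0228 tilt -0.0237 n 151 off -2.2
t 14.20 y -36.6 area 641 tool -0.0227 tilt -0.0245 n 151 off -2.2
t 14.25 y -35.2 area 647 tool -0.0228 tilt -0.0239 n 151 off -2.2
board o [ 538.6 -174.   110.5] yaw 0.0176 pitch 0.0 F [-0.   0.1 -5.2] gf 58.6
v 32.6
y0 -35.1 v0 32.6 tool -0.0228
tool tilt rows [-0.0142, -0.013, -0.0119, -0.0106, -0.0093, -0.0081, -0.0069, -0.0058, -0.0048, -0.0039, -0.0032, -0.0027, -0.0024, -0.0021, -0.0014, -0.0, 0.0012, 0.001]
y [-32.0, -29.0, -25.0, -22.0, -19.0, -16.0, -13.0, -11.0, -8.0, -6.0, -5.0, -3.0, -2.0, -1.0, -0.0, -0.0, -0.0, -0.0]
```

apply_moves:
  steps:
    - [1, [-0.5, 0, 0], [0, 0.006, 0]]
    - [1, [-0.4, 0, 0], [0, 0.005, 0]]
    - [1, [-0.1, 0, 0], [0, 0.001, 0]]
    - [1, [-0.1, 0, 0], [0, 0.0015, 0]]
    - [1, [-0.1, 0, 0], [0, 0.0015, 0]]

```text
t: 14.8
ee_pos: [488.6, -173.7, 211.5]
orientation: [2.198, 2.237, -0.009]
force: [-0.6, -0.3, -5.9]
gripper_width: 15.2
grasp_force: 58.6
```

```bash
python3 -c "
from h import *
R=show(3);plan(R,1.2,slip=-.001)"
```

```text
t 14.80 y -15.2 area 633 tool -0.0078 tilt -0.0103 n 151 off -2.1
t 14.85 y -13.2 area 640 tool -0.0077 tilt -0.0098 n 151 off -2.2
t 14.90 y -12.4 area 644 tool -0.0079 tilt -0.0094 n 151 off -2.2
board o [ 538.6 -173.6  110.5] yaw 0.0178 pitch -0.0 F [ 0.5  0.4 -4.7] gf 58.6
v 28.2
y0 -12.2 v0 28.2 tool -0.0079
tool tilt rows [-0.0054, -0.0032, -0.0019, -0.0013, -0.0012, -0.0013, -0.0008, 0.0005, 0.0014, 0.0014, 0.001, 0.001]
y [-9.0, -7.0, -5.0, -3.0, -2.0, -1.0, -0.0, -0.0, 0.0, 0.0, 0.0, -0.0]
```

apply_moves:
  steps:
    - [1, [-0.35, 0, 0], [0, 0.004, 0]]
    - [1, [-0.25, 0, 0], [0, 0.003, 0]]
    - [1, [-0.1, 0, 0], [0, 0.0015, 0]]
    - [1, [-0.1, 0, 0], [0, 0.001, 0]]
    - [1, [0, 0, 0], [0, 0, 0]]

```text
t: 15.45
ee_pos: [488.6, -174.6, 211.5]
orientation: [-2.201, -2.24, -0.002]
force: [-0.5, 0.5, -5.5]
gripper_width: 15.6
grasp_force: 58.6
```

```bash
python3 -c "
from h import *
R=show(4)"
```

```text
t 15.45 y -3.6 area 640 tool 0.0016 tilt -0.0010 n 151 off -2.1
t 15.50 y -3.9 area 642 tool 0.0016 tilt -0.0009 n 151 off -2.2
t 15.55 y -3.6 area 640 tool 0.0016 tilt -0.0005 n 151 off -2.2
t 15.60 y -3.6 area 642 tool 0.0016 tilt -0.0005 n 151 off -2.2
board o [ 538.6 -173.4  110.5] yaw 0.0178 pitch 0.0 F [-0.1 -0.5 -4.7] gf 58.6
v 0.5
```

Centred at −3.6 and at rest. Now the gentle carry with tilt feed-forward.

apply_moves:
  steps:
    - [1, [0.2, 0, 0], [0, -0.0007, 0]]
    - [1, [0.4, 0, 0], [0, -0.0007, 0]]
    - [1, [0.6, 0, 0], [0, -0.0006, 0]]
    - [1, [0.8, 0, 0], [0, 0, 0]]
    - [1, [1, 0, 0], [0, 0, 0]]
    - [1, [1.2, 0, 0], [0, 0, 0]]
    - [1, [1.4, 0, 0], [0, 0, 0]]
    - [1, [1.6, 0, 0], [0, 0, 0]]
    - [1, [1.8, 0, 0], [0, 0, 0]]
    - [1, [2, 0, 0], [0, 0, 0]]
    - [1, [2.2, 0, 0], [0, 0, 0]]
    - [1, [2.4, 0, 0], [0, 0, 0]]

```text
t: 16.85
ee_pos: [488.3, -158.7, 211.5]
orientation: [2.201, 2.241, -0.001]
force: [-0.2, 0.5, -5.3]
gripper_width: 14.9
grasp_force: 58.6
```

```bash
python3 -c "
from h import *
R=show(1)"
```

```text
t 16.85 y -3.8 area 653 tool -0.0004 tilt -0.0034 n 151 off -2.1
board o [ 538.3 -157.9  110.5] yaw 0.0178 pitch 0.0001 F [-0.2  0.5 -5.3] gf 58.6
```

apply_moves:
  steps:
    - [1, [2.5, 0, 0], [0, 0, -0.0005]]
    - [1, [2.7, 0, 0], [0, 0, -0.0005]]
    - [1, [2.9, 0, 0], [0, 0, -0.0005]]
    - [1, [3.1, 0, 0], [0, 0, -0.0005]]
    - [1, [3.3, 0, 0], [0, 0, -0.0005]]
    - [1, [3.5, 0, 0], [0, 0, -0.0005]]
    - [1, [3.7, 0, 0], [0, 0.0007, -0.0005]]
    - [1, [3.9, 0, 0], [0, 0.0007, -0.0005]]
    - [1, [4, 0, 0], [0, 0.0006, -0.0005]]
    - [1, [4, 0, 0], [0, 0, -0.0005]]
    - [1, [4, 0, 0], [0, 0, -0.0005]]
    - [1, [4, 0, 0], [0, 0, -0.0005]]

```text
t: 18.1
ee_pos: [487.4, -117.0, 211.5]
orientation: [-2.194, -2.247, -0.002]
force: [0.3, 0.5, -5.4]
gripper_width: 15.4
grasp_force: 58.6
```

```bash
python3 -c "
from h import *
R=show(1)"
```

```text
t 18.10 y -3.5 area 642 tool 0.0016 tilt -0.0015 n 151 off -2.1
board o [ 537.4 -115.6  110.5] yaw 0.0238 pitch 0.0 F [ 0.3  0.5 -5.4] gf 58.6
```

apply_moves:
  steps:
    - [1, [4, 0, 0], [0, 0, -0.0004]]
    - [1, [4, 0, 0], [0, 0, -0.0004]]
    - [1, [4, 0, 0], [0, 0, -0.0004]]
    - [1, [4, 0, 0], [0, 0, -0.0004]]
    - [1, [4, 0, 0], [0, 0, -0.0004]]
    - [1, [4, 0, 0], [0, 0, -0.0004]]
    - [1, [4, 0, 0], [0, 0, -0.0004]]
    - [1, [4, 0, 0], [0, 0, -0.0004]]
    - [1, [4, 0, 0], [0, 0, -0.0004]]
    - [1, [4, 0, 0], [0, 0, -0.0004]]
    - [1, [4, 0, 0], [0, 0, -0.0004]]
    - [1, [4, 0, 0], [0, 0, -0.0004]]
    - [1, [4, 0, 0], [0, 0, -0.0004]]
    - [1, [4, 0, 0], [0, 0, -0.0004]]
    - [1, [4, 0, 0], [0, 0, -0.0004]]

```text
t: 19.65
ee_pos: [485.9, -57.0, 211.6]
orientation: [-2.187, -2.253, -0.002]
force: [0.1, -1.0, -4.4]
gripper_width: 15.6
grasp_force: 58.6
```

```bash
python3 -c "
from h import *
R=show(1)"
```

```text
t 19.65 y -2.4 area 640 tool 0.0016 tilt -0.0013 n 151 off -2.2
board o [535.8 -55.3 110.6] yaw 0.0298 pitch -0.0 F [ 0.1 -1.  -4.4] gf 58.6
```

apply_moves:
  steps:
    - [1, [4, 0, 0], [0, 0, -0.0004]]
    - [1, [4, 0, 0], [0, 0, -0.0004]]
    - [1, [4, 0, 0], [0, 0, -0.0004]]
    - [1, [4, 0, 0], [0, 0, -0.0004]]
    - [1, [4, 0, 0], [0, 0, -0.0004]]
    - [1, [4, 0, 0], [0, 0, -0.0004]]
    - [1, [4, 0, 0], [0, 0, -0.0004]]
    - [1, [4, 0, 0], [0, 0, -0.0004]]
    - [1, [4, 0, 0], [0, 0, -0.0004]]
    - [1, [4, 0, 0], [0, 0, -0.0004]]
    - [1, [4, 0, 0], [0, 0, -0.0004]]
    - [1, [4, 0, 0], [0, 0, -0.0004]]
    - [1, [4, 0, 0], [0, 0, -0.0004]]
    - [1, [4, 0, 0], [0, 0, -0.0004]]
    - [1, [4, 0, 0], [0, 0, -0.0004]]
    - [1, [4, 0, 0], [0, 0, -0.0004]]
    - [1, [4, 0, 0], [0, 0, -0.0004]]
    - [1, [4, 0, 0], [0, 0, -0.0004]]
    - [1, [4, 0, 0], [0, 0, -0.0004]]
    - [1, [4, 0, 0], [0, 0, -0.0004]]

```text
t: 21.7
ee_pos: [483.1, 22.9, 211.7]
orientation: [-2.178, -2.262, -0.002]
force: [-0.4, 0.7, -4.4]
gripper_width: 15.3
grasp_force: 58.6
```

```bash
python3 -c "
from h import *
R=show(1)"
```

```text
t 21.70 y -0.9 area 638 tool 0.0016 tilt -0.0009 n 151 off -2.1
board o [533.1  25.  110.7] yaw 0.0378 pitch 0.0 F [-0.4  0.7 -4.4] gf 58.6
```

apply_moves:
  steps:
    - [1, [4, 0, 0], [0, 0, -0.0004]]
    - [1, [4, 0, 0], [0, 0, -0.0004]]
    - [1, [4, 0, 0], [0, 0, -0.0004]]
    - [1, [4, 0, 0], [0, 0, -0.0004]]
    - [1, [4, 0, 0], [0, 0, -0.0004]]
    - [1, [4, 0, 0], [0, 0, -0.0004]]
    - [1, [4, 0, 0], [0, 0, -0.0004]]
    - [1, [4, 0, 0], [0, 0, -0.0004]]
    - [1, [4, 0, 0], [0, 0, -0.0004]]
    - [1, [4, 0, 0], [0, 0, -0.0004]]
    - [1, [4, 0, 0], [0, 0, -0.0004]]
    - [1, [4, 0, 0], [0, 0, -0.0004]]
    - [1, [4, 0, 0], [0, 0, -0.0004]]
    - [1, [4, 0, 0], [0, 0, -0.0004]]
    - [1, [4, 0, 0], [0, 0, -0.0004]]
    - [1, [4, 0, 0], [0, 0, -0.0004]]
    - [1, [4, 0, 0], [0, 0, -0.0004]]
    - [1, [4, 0, 0], [0, 0, -0.0004]]
    - [1, [4, 0, 0], [0, 0, -0.0004]]
    - [1, [4, 0, 0], [0, 0, -0.0004]]

```text
t: 23.75
ee_pos: [479.8, 102.9, 211.8]
orientation: [-2.169, -2.271, -0.002]
force: [0.1, 1.2, -4.8]
gripper_width: 15.5
grasp_force: 58.6
```

```bash
python3 -c "
from h import *
R=show(1)"
```

```text
t 23.75 y 1.2 area 645 tool 0.0016 tilt -0.0021 n 151 off -2.0
board o [529.8 105.3 110.8] yaw 0.0459 pitch -0.0 F [ 0.1  1.2 -4.8] gf 58.6
```

apply_moves:
  steps:
    - [1, [4, 0, 0], [0, 0, -0.0004]]
    - [1, [4, 0, 0], [0, 0, -0.0004]]
    - [1, [4, 0, 0], [0, 0, -0.0004]]
    - [1, [4, 0, 0], [0, 0, -0.0004]]
    - [1, [4, 0, 0], [0, 0, -0.0004]]
    - [1, [4, 0, 0], [0, 0, -0.0004]]
    - [1, [4, 0, 0], [0, 0, -0.0004]]
    - [1, [4, 0, 0], [0, 0, -0.0004]]
    - [1, [4, 0, 0], [0, 0, -0.0004]]
    - [1, [4, 0, 0], [0, 0, -0.0004]]
    - [1, [4, 0, 0], [0, 0, -0.0004]]
    - [1, [4, 0, 0], [0, 0, -0.0004]]
    - [1, [4, 0, 0], [0, 0, -0.0004]]
    - [1, [4, 0, 0], [0, 0, -0.0004]]
    - [1, [4, 0, 0], [0, 0, -0.0004]]
    - [1, [4, 0, 0], [0, 0, -0.0004]]
    - [1, [4, 0, 0], [0, 0, -0.0004]]
    - [1, [4, 0, 0], [0, 0, -0.0004]]
    - [1, [4, 0, 0], [0, 0, -0.0004]]
    - [1, [4, 0, 0], [0, 0, -0.0004]]

```text
t: 25.8
ee_pos: [475.9, 182.8, 211.9]
orientation: [-2.16, -2.28, -0.002]
force: [-0.6, 0.4, -4.1]
gripper_width: 15.6
grasp_force: 58.6
```

```bash
python3 -c "
from h import *
R=show(1)
goal((469.8,262.9,211),.065)"
```

```text
t 25.80 y 4.2 area 649 tool 0.0016 tilt -0.0015 n 151 off -2.0
board o [525.8 185.6 110.9] yaw 0.0538 pitch -0.0 F [-0.6  0.4 -4.1] gf 58.6
t 25.85 p [475.8 183.5 211.9] shift [79.6 -1.6  1.1] turn [ 0.     -0.0021 -0.0105] F [-0.8  0.5 -4.8] w 15.5 gf 58.6
```

apply_moves:
  steps:
    - [1, [4, 0, 0], [0, 0, -0.0005]]
    - [1, [4, 0, 0], [0, 0, -0.0005]]
    - [1, [4, 0, 0], [0, 0, -0.0005]]
    - [1, [4, 0, 0], [0, 0, -0.0005]]
    - [1, [4, -0.2, 0], [0, 0, -0.0005]]
    - [1, [4, -0.2, 0], [0, 0, -0.0005]]
    - [1, [4, -0.2, 0], [0, 0, -0.0005]]
    - [1, [4, -0.2, 0], [0, 0, -0.0005]]
    - [1, [4, -0.2, 0], [0, 0, -0.0005]]
    - [1, [4, -0.2, 0], [0, 0, -0.0005]]
    - [1, [3.8, -0.2, 0], [0, 0.0007, -0.0005]]
    - [1, [3.6, -0.2, 0], [0, 0.0007, -0.0005]]
    - [1, [3.4, 0, 0], [0, 0.0006, -0.0005]]
    - [1, [3.2, 0, 0], [0, 0, -0.0005]]
    - [1, [3, 0, 0], [0, 0, -0.0005]]
    - [1, [2.8, 0, 0], [0, 0, -0.0005]]
    - [1, [2.6, 0, 0], [0, 0, -0.0005]]
    - [1, [2.4, 0, 0], [0, 0, -0.0005]]
    - [1, [2.2, 0, 0], [0, 0, -0.0005]]
    - [1, [2, 0, 0], [0, 0, -0.0005]]

```text
t: 27.85
ee_pos: [470.3, 251.4, 212.1]
orientation: [-2.148, -2.289, -0.004]
force: [0.6, -0.1, -4.3]
gripper_width: 15.4
grasp_force: 58.7
```

```bash
python3 -c "
from h import *
R=show(1)
goal((469.8,262.9,211),.065)"
```

```text
t 27.85 y 6.4 area 660 tool 0.0036 tilt 0.0008 n 151 off -1.8
board o [520.2 255.  111.1] yaw 0.0639 pitch -0.0 F [ 0.6 -0.1 -4.3] gf 58.7
t 27.9 p [470.2 251.8 212.1] shift [11.1  0.3  1.1] turn [ 0.     -0.0039 -0.0008] F [-0.4  1.2 -4.9] w 15.3 gf 58.7
```

apply_moves:
  steps:
    - [1, [1.9, 0, 0], [0, 0, 0]]
    - [1, [1.7, 0, 0], [0, 0, 0]]
    - [1, [1.5, 0, 0], [0, 0, 0]]
    - [1, [1.3, 0, 0], [0, 0, 0]]
    - [1, [1.1, 0, 0], [0, 0, 0]]
    - [1, [0.9, 0, 0], [0, 0, 0]]
    - [1, [0.8, 0, 0], [0, 0, 0]]
    - [1, [0.6, 0, 0], [0, -0.0005, 0]]
    - [1, [0.5, 0, 0], [0, -0.0005, 0]]
    - [1, [0.4, 0, 0], [0, -0.0005, 0]]
    - [1, [0.2, 0, 0], [0, -0.0005, 0]]
    - [1, [0.1, 0, 0], [0, 0, 0]]
    - [1, [0, 0, 0], [0, 0, 0]]

```text
t: 29.2
ee_pos: [469.6, 262.2, 212.1]
orientation: [-2.149, -2.29, -0.002]
force: [0.3, -0.1, -5.1]
gripper_width: 15.6
grasp_force: 58.6
```

```bash
python3 -c "
from h import *
R=show(4)
goal((469.8,262.9,211),.065)
c=camera('scene');f=c['frame'][190:330,350:560];cv2.imwrite('pics/s6.png',cv2.resize(f,None,fx=3.5,fy=3.5,interpolation=cv2.INTER_CUBIC)[:,:,::-1])
t=camera('top')['frame'][150:300,140:300];cv2.imwrite('pics/t6.png',cv2.resize(t,None,fx=3.7,fy=3.7,interpolation=cv2.INTER_CUBIC)[:,:,::-1])
"
```

```text
t 29.20 y 7.2 area 650 tool 0.0016 tilt -0.0010 n 149 off -1.9
t 29.25 y 7.3 area 650 tool 0.0016 tilt -0.0015 n 147 off -1.8
t 29.30 y 7.4 area 651 tool 0.0016 tilt -0.0016 n 151 off -1.8
t 29.35 y 7.4 area 651 tool 0.0016 tilt -0.0023 n 149 off -1.8
board o [519.5 265.5 111.1] yaw 0.0637 pitch -0.0001 F [ 0.2  0.1 -5.4] gf 58.6
v 1.3
t 29.4 p [469.6 262.2 212.1] shift [0.7 0.3 1.1] turn [ 0.     -0.0016 -0.0013] F [-0.4 -0.6 -5.4] w 15.6 gf 58.6
```

View pics/s6.png

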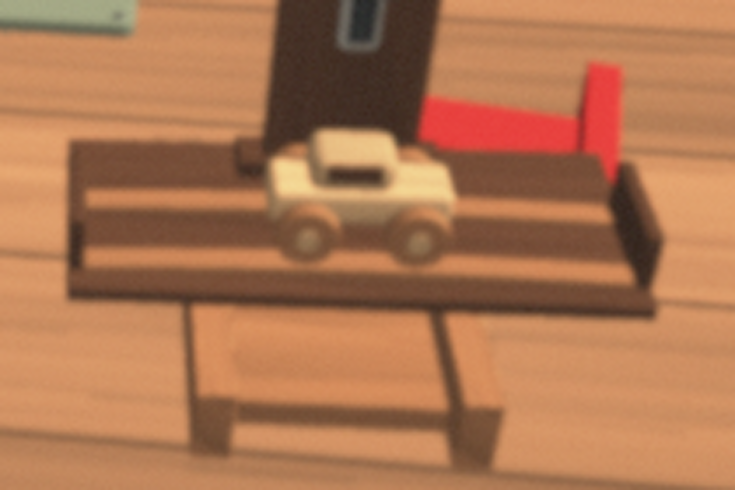

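The stand is straight below the board. The car is balanced at y≈+7, with its wheels' midpoint at crop x 363 and the board's middle at that depth near 353. I'll nudge it a little closer to the crown while holding.

apply_moves:
  steps:
    - [1, [-0.4, 0, 0], [0, 0.006, 0]]
    - [1, [-0.4, 0, 0], [0, 0.006, 0]]
    - [1, [0, 0, 0], [0, 0, 0]]
    - [1, [0, 0, 0], [0, 0, 0]]
    - [1, [0, 0, 0], [0, 0, 0]]

```text
t: 30.0
ee_pos: [469.6, 261.5, 212.1]
orientation: [-2.143, -2.284, -0.015]
force: [-0.8, 0.6, -4.3]
gripper_width: 15.2
grasp_force: 58.6
```

```bash
python3 -c "
from h import *
R=show(2)"
```

```text
t 30.00 y -0.3 area 650 tool 0.0136 tilt 0.0114 n 150 off -1.8
t 30.05 y -2.0 area 650 tool 0.0136 tilt 0.0113 n 151 off -1.8
board o [519.5 266.  111.2] yaw 0.0639 pitch -0.0001 F [-0.1  0.1 -4.6] gf 58.6
v -34.2
```

apply_moves:
  steps:
    - [1, [2.5, 0, 0], [0, -0.03, 0]]
    - [1, [0, 0, 0], [0, 0, 0]]
    - [1, [-1.5, 0, 0], [0, 0.018, 0]]

```text
t: 30.4
ee_pos: [469.3, 263.2, 212.1]
orientation: [-2.146, -2.291, -0.003]
force: [-0.2, 0.6, -5.0]
gripper_width: 15.3
grasp_force: 58.7
```

```bash
python3 -c "
from h import *
R=show(3)"
```

```text
t 30.40 y -14.7 area 653 tool 0.0029 tilt -0.0011 n 147 off -1.8
t 30.45 y -14.6 area 654 tool 0.0039 tilt 0.0006 n 149 off -1.8
t 30.50 y -15.4 area 662 tool 0.0027 tilt -0.0002 n 148 off -1.8
board o [519.7 264.9 111.2] yaw 0.0626 pitch -0.0002 F [ 0.4  0.4 -4.6] gf 58.7
v -6.5
```

apply_moves:
  steps:
    - [1, [0.6, 0, 0], [0, -0.007, 0]]
    - [1, [0.6, 0, 0], [0, -0.007, 0]]
    - [1, [0, 0, 0], [0, 0, 0]]

```text
t: 30.85
ee_pos: [469.4, 264.1, 212.2]
orientation: [2.142, 2.285, -0.013]
force: [-0.3, -0.2, -5.2]
gripper_width: 15.3
grasp_force: 58.7
```

```bash
python3 -c "
from h import *
R=show(2);plan(R,1.2,slip=-.002)"
```

```text
t 30.85 y -25.3 area 646 tool -0.0125 tilt -0.0153 n 149 off -1.8
t 30.90 y -25.6 area 648 tool -0.0124 tilt -0.0154 n 149 off -1.9
board o [519.4 265.9 111.2] yaw 0.0642 pitch -0.0 F [-0.  -0.1 -4.9] gf 58.7
v -6.0
y0 -25.6 v0 -6.0 tool -0.0124
tool tilt rows [-0.0112, -0.0232, -0.0233, -0.0202, -0.015, -0.0089, -0.0026, 0.0027, 0.0061, 0.0067, 0.0049, 0.002]
y [-26.0, -26.0, -24.0, -22.0, -18.0, -14.0, -10.0, -6.0, -3.0, -1.0, -0.0, 0.0]
```

apply_moves:
  steps:
    - [1, [0.25, 0, 0], [0, -0.003, 0]]
    - [1, [0.25, 0, 0], [0, -0.003, 0]]
    - [1, [0, 0, 0], [0, 0, 0]]
    - [1, [0, 0, 0], [0, 0, 0]]

```text
t: 31.35
ee_pos: [469.5, 264.1, 212.2]
orientation: [2.14, 2.281, -0.02]
force: [-0.7, 0.1, -4.8]
gripper_width: 15.2
grasp_force: 58.7
```

```bash
python3 -c "
from h import *
R=show(3);plan(R,1.6,slip=-.002)"
```

```text
t 31.35 y -23.9 area 643 tool -0.0184 tilt -0.0204 n 146 off -1.9
t 31.40 y -23.1 area 653 tool -0.0184 tilt -0.0203 n 148 off -1.9
t 31.45 y -22.7 area 649 tool -0.0184 tilt -0.0208 n 148 off -1.9
board o [519.5 265.4 111.2] yaw 0.0638 pitch -0.0 F [-0.1  0.3 -5.8] gf 58.7
v 12.3
y0 -22.6 v0 12.3 tool -0.0184
tool tilt rows [-0.0115, -0.0118, -0.0115, -0.0108, -0.0097, -0.0084, -0.0068, -0.0053, -0.0038, -0.0025, -0.0014, -0.0008, -0.0003, 0.0007, 0.0024, 0.002]
y [-21.0, -20.0, -18.0, -17.0, -15.0, -13.0, -10.0, -8.0, -6.0, -4.0, -3.0, -2.0, -1.0, -0.0, -0.0, -0.0]
```

Rolling gently; I'll follow the plan.

apply_moves:
  steps:
    - [1, [-0.25, 0, 0], [0, 0.003, 0]]
    - [1, [-0.25, 0, 0], [0, 0.003, 0]]
    - [1, [-0.1, 0, 0], [0, 0.001, 0]]
    - [1, [-0.1, 0, 0], [0, 0.001, 0]]

```text
t: 31.9
ee_pos: [469.5, 263.3, 212.2]
orientation: [2.144, 2.285, -0.011]
force: [0.3, -0.3, -5.3]
gripper_width: 15.0
grasp_force: 58.7
```

```bash
python3 -c "
from h import *
R=show(3);plan(R,1.2,slip=-.002)"
```

```text
t 31.90 y -12.6 area 645 tool -0.0104 tilt -0.0134 n 148 off -1.9
t 31.95 y -10.8 area 644 tool -0.0103 tilt -0.0128 n 148 off -2.0
t 32.00 y -10.1 area 649 tool -0.0104 tilt -0.0133 n 150 off -2.0
board o [519.5 265.5 111.2] yaw 0.0637 pitch -0.0 F [-0.  -0.4 -5.3] gf 58.7
v 24.7
y0 -9.9 v0 24.7 tool -0.0104
tool tilt rows [-0.004, -0.0019, -0.0008, -0.0003, -0.0003, 0.0, 0.0014, 0.0028, 0.0031, 0.0027, 0.002, 0.002]
y [-7.0, -5.0, -3.0, -2.0, -1.0, -0.0, 0.0, 0.0, 0.0, 0.0, 0.0, -0.0]
```

apply_moves:
  steps:
    - [1, [-0.5, 0, 0], [0, 0.006, 0]]
    - [1, [-0.4, 0, 0], [0, 0.005, 0]]
    - [1, [-0.15, 0, 0], [0, 0.002, 0]]
    - [1, [0.1, 0, 0], [0, -0.001, 0]]
    - [1, [0, 0, 0], [0, 0, 0]]
    - [1, [0, 0, 0], [0, 0, 0]]

```text
t: 32.65
ee_pos: [469.5, 262.6, 212.2]
orientation: [-2.149, -2.29, -0.002]
force: [-0.2, 0.4, -5.8]
gripper_width: 15.5
grasp_force: 58.7
```

```bash
python3 -c "
from h import *
R=show(4)"
```

```text
t 32.65 y -5.4 area 652 tool 0.0016 tilt -0.0009 n 151 off -1.8
t 32.70 y -5.2 area 660 tool 0.0016 tilt -0.0009 n 151 off -1.9
t 32.75 y -5.4 area 657 tool 0.0016 tilt -0.0013 n 150 off -1.9
t 32.80 y -5.3 area 662 tool 0.0016 tilt -0.0012 n 147 off -1.8
board o [519.5 265.8 111.2] yaw 0.0638 pitch -0.0 F [ 0.2 -0.6 -4.3] gf 58.7
v 0.1
```

At rest at −5. Now the four-second hold.

apply_moves:
  steps:
    - [1, [0, 0, 0], [0, 0, 0]]
    - [1, [0, 0, 0], [0, 0, 0]]
    - [1, [0, 0, 0], [0, 0, 0]]
    - [1, [0, 0, 0], [0, 0, 0]]
    - [1, [0, 0, 0], [0, 0, 0]]
    - [1, [0, 0, 0], [0, 0, 0]]
    - [1, [0, 0, 0], [0, 0, 0]]
    - [1, [0, 0, 0], [0, 0, 0]]
    - [1, [0, 0, 0], [0, 0, 0]]
    - [1, [0, 0, 0], [0, 0, 0]]
    - [1, [0, 0, 0], [0, 0, 0]]
    - [1, [0, 0, 0], [0, 0, 0]]
    - [1, [0, 0, 0], [0, 0, 0]]
    - [1, [0, 0, 0], [0, 0, 0]]
    - [1, [0, 0, 0], [0, 0, 0]]
    - [1, [0, 0, 0], [0, 0, 0]]
    - [1, [0, 0, 0], [0, 0, 0]]
    - [1, [0, 0, 0], [0, 0, 0]]
    - [1, [0, 0, 0], [0, 0, 0]]
    - [1, [0, 0, 0], [0, 0, 0]]

```text
t: 34.85
ee_pos: [469.6, 262.5, 212.2]
orientation: [-2.149, -2.29, -0.002]
force: [-0.3, -0.0, -5.6]
gripper_width: 15.2
grasp_force: 58.7
```

```bash
python3 -c "
from h import *
R=show(2)"
```

```text
t 34.85 y -5.5 area 658 tool 0.0016 tilt -0.0018 n 149 off -1.8
t 34.90 y -5.3 area 659 tool 0.0016 tilt -0.0011 n 150 off -1.8
board o [519.5 265.8 111.2] yaw 0.0639 pitch -0.0 F [ 0.3  0.2 -5.2] gf 58.7
v 4.2
```

apply_moves:
  steps:
    - [1, [0, 0, 0], [0, 0, 0]]
    - [1, [0, 0, 0], [0, 0, 0]]
    - [1, [0, 0, 0], [0, 0, 0]]
    - [1, [0, 0, 0], [0, 0, 0]]
    - [1, [0, 0, 0], [0, 0, 0]]
    - [1, [0, 0, 0], [0, 0, 0]]
    - [1, [0, 0, 0], [0, 0, 0]]
    - [1, [0, 0, 0], [0, 0, 0]]
    - [1, [0, 0, 0], [0, 0, 0]]
    - [1, [0, 0, 0], [0, 0, 0]]
    - [1, [0, 0, 0], [0, 0, 0]]
    - [1, [0, 0, 0], [0, 0, 0]]
    - [1, [0, 0, 0], [0, 0, 0]]
    - [1, [0, 0, 0], [0, 0, 0]]
    - [1, [0, 0, 0], [0, 0, 0]]
    - [1, [0, 0, 0], [0, 0, 0]]
    - [1, [0, 0, 0], [0, 0, 0]]
    - [1, [0, 0, 0], [0, 0, 0]]
    - [1, [0, 0, 0], [0, 0, 0]]
    - [1, [0, 0, 0], [0, 0, 0]]

```text
t: 36.95
ee_pos: [469.6, 262.5, 212.2]
orientation: [-2.149, -2.29, -0.002]
force: [-0.3, 0.5, -4.4]
gripper_width: 15.2
grasp_force: 58.7
```

```bash
python3 -c "
from h import *
R=show(2);goal((469.8,262.9,151.5),.065,.002)
t=camera('top');i=t['frame'][170:310,130:310];cv2.imwrite('pics/t7.png',cv2.resize(i,None,fx=4,fy=4,interpolation=cv2.INTER_CUBIC)[:,:,::-1])"
```

```text
t 36.95 y -5.4 area 658 tool 0.0017 tilt -0.0016 n 150 off -1.8
t 37.00 y -5.4 area 656 tool 0.0017 tilt -0.0017 n 150 off -1.8
board o [519.5 265.9 111.2] yaw 0.0638 pitch -0.0001 F [-0.3  0.1 -4.9] gf 58.7
v -0.6
t 37.05 p [469.6 262.5 212.2] shift [ 0.3  0.2 60.7] turn [ 0.0001  0.0004 -0.0013] F [ 0.5 -0.4 -4.7] w 15.4 gf 58.7
```

apply_moves:
  steps:
    - [1, [0.2, 0, 0.5], [0, 0.0005, 0]]
    - [1, [0, 0, 1.5], [0, 0.0005, 0]]
    - [1, [0, 0, 3], [0, 0, 0]]
    - [1, [0, 0, 4], [0, 0, 0]]
    - [1, [0, 0, 5], [0, 0, 0]]
    - [1, [0, 0, 5], [0, 0, 0]]
    - [1, [0, 0, 5], [0, 0, 0]]
    - [1, [0, 0, 5], [0, 0, 0]]
    - [1, [0, 0, 5], [0, 0, 0]]
    - [1, [0, 0, 5], [0, 0, 0]]
    - [1, [0, 0, 4], [0, 0, 0]]
    - [1, [0, 0, 4], [0, 0, 0]]
    - [1, [0, 0, 3], [0, 0, 0]]
    - [1, [0, 0, 2], [0, 0, 0]]
    - [1, [0, 0, 1.5], [0, 0, 0]]
    - [1, [0, 0, 1], [0, 0, 0]]
    - [1, [0, 0, 0.5], [0, 0, 0]]

```text
t: 38.8
ee_pos: [469.6, 262.8, 157.2]
orientation: [-2.148, -2.29, -0.003]
force: [-0.3, 0.5, -5.3]
gripper_width: 15.2
grasp_force: 58.6
```

```bash
python3 -c "
from h import *
R=show(2);goal((469.8,262.9,151.5),.065,.002)
t=camera('top');i=t['frame'][170:310,130:310];cv2.imwrite('pics/t8.png',cv2.resize(i,None,fx=4,fy=4,interpolation=cv2.INTER_CUBIC)[:,:,::-1])"
```

```text
t 38.80 y -21.6 area 640 tool 0.0026 tilt 0.0001 n 150 off -2.0
t 38.85 y -23.0 area 642 tool 0.0026 tilt 0.0010 n 151 off -1.9
board o [519.5 266.3  56.2] yaw 0.0638 pitch -0.0001 F [ 0.4 -0.1 -4.5] gf 58.6
v -29.5
t 38.9 p [469.6 262.8 157.2] shift [0.  0.2 5.7] turn [ 0.0002 -0.0007 -0.0012] F [-0.2 -0.1 -5.1] w 15.4 gf 58.6
```

View pics/t8.png

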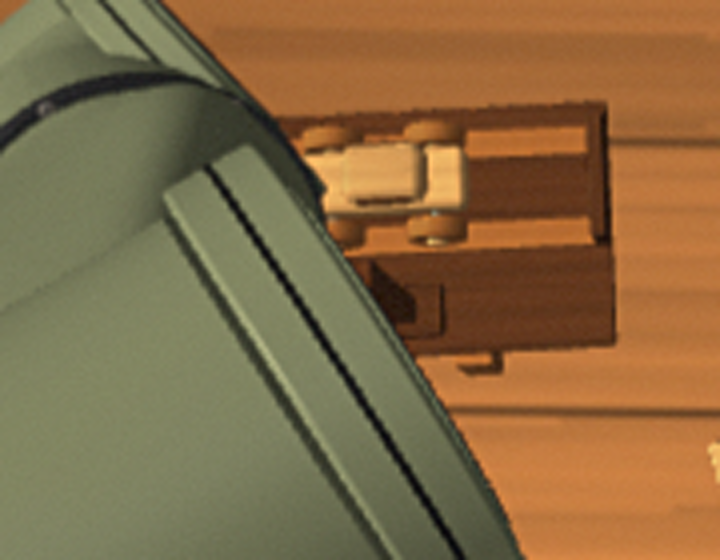

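The car started rolling toward −y during the descent (y≈−23). The board is still 6 mm above the stand, so I'll recover before setting down.

apply_moves:
  steps:
    - [1, [0.8, 0, 0], [0, -0.01, 0]]
    - [1, [0.6, 0, 0], [0, -0.007, 0]]
    - [1, [0.2, 0, 0], [0, -0.003, 0]]
    - [1, [0, 0, 0], [0, 0, 0]]

```text
t: 39.35
ee_pos: [469.4, 264.7, 157.2]
orientation: [2.14, 2.282, -0.019]
force: [0.1, 0.0, -5.0]
gripper_width: 15.5
grasp_force: 58.6
```

```bash
python3 -c "
from h import *
R=show(3);plan(R,2)"
```

```text
t 39.35 y -40.0 area 640 tool -0.0175 tilt -0.0187 n 150 off -2.1
t 39.40 y -40.1 area 637 tool -0.0174 tilt -0.0199 n 149 off -2.0
t 39.45 y -40.4 area 635 tool -0.0174 tilt -0.0188 n 150 off -2.0
board o [519.5 265.9  56.2] yaw 0.0639 pitch -0.0001 F [-0.1 -0.6 -5.6] gf 58.6
v -3.7
y0 -40.3 v0 -3.7 tool -0.0174
tool tilt rows [-0.0115, -0.0191, -0.0235, -0.024, -0.0234, -0.0221, -0.0202, -0.0179, -0.0153, -0.0125, -0.0097, -0.007, -0.0047, -0.0027, -0.0013, -0.0005, -0.0005, -0.0006, 0.0007, 0.0]
y [-41.0, -41.0, -40.0, -39.0, -38.0, -35.0, -32.0, -29.0, -25.0, -21.0, -17.0, -14.0, -10.0, -7.0, -4.0, -2.0, -1.0, -0.0, -0.0, -0.0]
```

apply_moves:
  steps:
    - [1, [0.35, 0, -1], [0, -0.004, 0]]
    - [1, [0.35, 0, -2], [0, -0.004, 0]]
    - [1, [0, 0, -3], [0, 0, 0]]
    - [1, [-0.1, 0, -3], [0, 0.001, 0]]
    - [1, [-0.1, 0, -2], [0, 0.001, 0]]
    - [1, [-0.1, 0, -1], [0, 0.001, 0]]

```text
t: 40.1
ee_pos: [469.5, 265.0, 169.5]
orientation: [2.138, 2.279, -0.023]
force: [-0.6, -0.9, -3.9]
gripper_width: 15.4
grasp_force: 58.8
```

```bash
python3 -c "
from h import *
R=show(3);plan(R,1.8)"
```

```text
t 40.10 y -31.9 area 650 tool -0.0222 tilt -0.0233 n 150 off -2.0
t 40.15 y -29.7 area 640 tool -0.0221 tilt -0.0238 n 149 off -2.0
t 40.20 y -28.2 area 648 tool -0.0223 tilt -0.0236 n 149 off -2.0
board o [519.6 266.   68.4] yaw 0.0637 pitch -0.0002 F [-0.3  0.1 -5. ] gf 58.8
v 37.4
y0 -28.1 v0 37.4 tool -0.0223
tool tilt rows [-0.0119, -0.01, -0.0083, -0.0069, -0.0059, -0.005, -0.0045, -0.0041, -0.0039, -0.0039, -0.0038, -0.0034, -0.0027, -0.0016, -0.0007, -0.0001, 0.0001, 0.0]
y [-24.0, -21.0, -17.0, -14.0, -11.0, -9.0, -7.0, -5.0, -4.0, -2.0, -2.0, -1.0, -0.0, -0.0, -0.0, -0.0, -0.0, 0.0]
```

apply_moves:
  steps:
    - [1, [-0.5, 0, 0], [0, 0.007, 0]]
    - [1, [-0.5, 0, 0], [0, 0.006, 0]]
    - [1, [-0.1, 0, 0], [0, 0.0015, 0]]
    - [1, [-0.1, 0, 0], [0, 0.0015, 0]]

```text
t: 40.65
ee_pos: [469.5, 263.8, 169.2]
orientation: [2.147, 2.288, -0.007]
force: [-1.4, 0.1, -4.2]
gripper_width: 15.4
grasp_force: 58.7
```

```bash
python3 -c "
from h import *
R=show(3);plan(R,1.1)"
```

```text
t 40.65 y -9.5 area 641 tool -0.0063 tilt -0.0093 n 148 off -1.9
t 40.70 y -7.9 area 636 tool -0.0062 tilt -0.0079 n 150 off -1.9
t 40.75 y -6.2 area 632 tool -0.0064 tilt -0.0090 n 151 off -1.9
board o [519.4 266.4  68.2] yaw 0.0637 pitch 0.0 F [-0.3 -1.  -4.5] gf 58.7
v 33.3
y0 -6.2 v0 33.3 tool -0.0064
tool tilt rows [-0.0013, 0.0023, 0.0035, 0.0034, 0.0087, 0.0094, 0.0068, 0.0042, 0.002, -0.0004, 0.0]
y [-3.0, -0.0, 2.0, 3.0, 3.0, 2.0, 2.0, 1.0, 0.0, 0.0, -0.0]
```

apply_moves:
  steps:
    - [1, [-0.5, 0, 0], [0, 0.006, 0]]
    - [1, [-0.4, 0, 0], [0, 0.005, 0]]
    - [1, [0, 0, 0], [0, 0, 0]]
    - [1, [0.1, 0, 0], [0, -0.0015, 0]]
    - [1, [0.15, 0, 0], [0, -0.002, 0]]
    - [1, [0, 0, 0], [0, 0, 0]]

```text
t: 41.4
ee_pos: [469.5, 263.4, 169.2]
orientation: [-2.149, -2.291, -0.001]
force: [1.0, -0.1, -5.0]
gripper_width: 15.1
grasp_force: 58.7
```

```bash
python3 -c "
from h import *
R=show(4)
goal((469.8,262.9,151.5),.065,.002)"
```

```text
t 41.40 y 1.9 area 635 tool 0.0010 tilt -0.0019 n 149 off -1.9
t 41.45 y 2.1 area 637 tool 0.0010 tilt -0.0016 n 148 off -1.9
t 41.50 y 2.0 area 640 tool 0.0010 tilt -0.0020 n 150 off -1.8
t 41.55 y 2.0 area 639 tool 0.0011 tilt -0.0017 n 151 off -1.8
board o [519.4 266.6  68.2] yaw 0.0639 pitch -0.0 F [-0.4 -1.2 -4.5] gf 58.7
v 0.8
t 41.6 p [469.5 263.3 169.2] shift [-0.4  0.3 17.7] turn [ 0.0001  0.0009 -0.0012] F [ 0.3 -0.3 -4.3] w 15.2 gf 58.7
```

apply_moves:
  steps:
    - [1, [0, 0, 0], [0, 0, 0]]
    - [1, [0, 0, 0], [0, 0, 0]]
    - [1, [0, 0, 0], [0, 0, 0]]
    - [1, [0, 0, 0], [0, 0, 0]]
    - [1, [0, 0, 0], [0, 0, 0]]
    - [1, [0, 0, 0], [0, 0, 0]]
    - [1, [0, 0, 0], [0, 0, 0]]
    - [1, [0, 0, 0], [0, 0, 0]]
    - [1, [0, 0, 0], [0, 0, 0]]
    - [1, [0, 0, 0], [0, 0, 0]]
    - [1, [0, 0, 0], [0, 0, 0]]
    - [1, [0, 0, 0], [0, 0, 0]]
    - [1, [0, 0, 0], [0, 0, 0]]
    - [1, [0, 0, 0], [0, 0, 0]]
    - [1, [0, 0, 0], [0, 0, 0]]
    - [1, [0, 0, 0], [0, 0, 0]]
    - [1, [0, 0, 0], [0, 0, 0]]
    - [1, [0, 0, 0], [0, 0, 0]]
    - [1, [0, 0, 0], [0, 0, 0]]
    - [1, [0, 0, 0], [0, 0, 0]]

```text
t: 43.6
ee_pos: [469.5, 263.2, 169.2]
orientation: [-2.149, -2.291, -0.001]
force: [-0.0, -0.8, -5.4]
gripper_width: 15.2
grasp_force: 58.7
```

apply_moves:
  steps:
    - [1, [0, 0, 0], [0, 0, 0]]
    - [1, [0, 0, 0], [0, 0, 0]]
    - [1, [0, 0, 0], [0, 0, 0]]
    - [1, [0, 0, 0], [0, 0, 0]]
    - [1, [0, 0, 0], [0, 0, 0]]
    - [1, [0, 0, 0], [0, 0, 0]]
    - [1, [0, 0, 0], [0, 0, 0]]
    - [1, [0, 0, 0], [0, 0, 0]]
    - [1, [0, 0, 0], [0, 0, 0]]
    - [1, [0, 0, 0], [0, 0, 0]]
    - [1, [0, 0, 0], [0, 0, 0]]
    - [1, [0, 0, 0], [0, 0, 0]]
    - [1, [0, 0, 0], [0, 0, 0]]
    - [1, [0, 0, 0], [0, 0, 0]]
    - [1, [0, 0, 0], [0, 0, 0]]
    - [1, [0, 0, 0], [0, 0, 0]]
    - [1, [0, 0, 0], [0, 0, 0]]
    - [1, [0, 0, 0], [0, 0, 0]]
    - [1, [0, 0, 0], [0, 0, 0]]
    - [1, [0, 0, 0], [0, 0, 0]]

```text
t: 45.6
ee_pos: [469.5, 263.2, 169.2]
orientation: [-2.149, -2.291, -0.001]
force: [0.2, 0.6, -4.6]
gripper_width: 15.1
grasp_force: 58.7
```

```bash
python3 -c "
from h import *
R=show(2)"
```

```text
t 45.60 y 2.0 area 640 tool 0.0011 tilt -0.0016 n 150 off -1.8
t 45.65 y 2.1 area 639 tool 0.0011 tilt -0.0013 n 149 off -1.9
board o [519.5 266.5  68.2] yaw 0.0638 pitch -0.0001 F [ 0.1 -0.4 -5.9] gf 58.7
v 1.0
```

apply_moves:
  steps:
    - [1, [0, 0, 0.2], [0, 0, 0]]
    - [1, [0, 0, 0.4], [0, 0, 0]]
    - [1, [0, 0, 0.6], [0, 0, 0]]
    - [1, [0, 0, 0.8], [0, 0, 0]]
    - [1, [0, 0, 1], [0, 0, 0]]
    - [1, [0, 0, 1], [0, 0, 0]]
    - [1, [0, 0, 1], [0, 0, 0]]
    - [1, [0, 0, 1], [0, 0, 0]]

```text
t: 46.5
ee_pos: [469.5, 263.2, 163.1]
orientation: [-2.149, -2.291, -0.001]
force: [0.1, -0.0, -4.7]
gripper_width: 15.4
grasp_force: 58.7
```

```bash
python3 -c "
from h import *
R=show(2)"
```

```text
t 46.50 y 1.9 area 646 tool 0.0011 tilt -0.0015 n 151 off -2.0
t 46.55 y 1.9 area 640 tool 0.0010 tilt -0.0017 n 149 off -2.0
board o [519.3 266.5  62. ] yaw 0.0638 pitch 0.0002 F [-0.8  0.  -5.4] gf 58.6
v 0.4
```

The car is steady. Continue down slowly.

apply_moves:
  steps:
    - [1, [0, 0, 0.3], [0, 0, 0]]
    - [1, [0, 0, 0.6], [0, 0, 0]]
    - [1, [0, 0, 0.9], [0, 0, 0]]
    - [1, [0, 0, 1], [0, 0, 0]]
    - [1, [0, 0, 1], [0, 0, 0]]
    - [1, [0, 0, 1], [0, 0, 0]]
    - [1, [0, 0, 1], [0, 0, 0]]
    - [1, [0, 0, 1], [0, 0, 0]]
    - [1, [0, 0, 0.9], [0, 0, 0]]
    - [1, [0, 0, 0.6], [0, 0, 0]]
    - [1, [0, 0, 0.5], [0, 0, 0]]
    - [1, [0, 0, 0.5], [0, 0, 0]]

```text
t: 47.8
ee_pos: [469.5, 263.3, 153.9]
orientation: [-2.149, -2.291, -0.001]
force: [0.6, -0.2, -4.3]
gripper_width: 15.3
grasp_force: 58.6
```

```bash
python3 -c "
from h import *
R=show(2)"
```

```text
t 47.80 y 2.0 area 638 tool 0.0011 tilt -0.0019 n 148 off -2.0
t 47.85 y 2.0 area 641 tool 0.0010 tilt -0.0023 n 148 off -2.0
board o [519.4 266.5  52.8] yaw 0.0637 pitch 0.0 F [-0.5  0.1 -4.6] gf 58.6
v -0.1
```

apply_moves:
  steps:
    - [1, [0, 0, 0.4], [0, 0, 0]]
    - [1, [0, 0, 0.4], [0, 0, 0]]
    - [1, [0, 0, 0.4], [0, 0, 0]]
    - [1, [0, 0, 0.3], [0, 0, 0]]
    - [1, [0, 0, 0.3], [0, 0, 0]]

```text
t: 48.4
ee_pos: [469.5, 263.2, 152.1]
orientation: [-2.149, -2.291, -0.001]
force: [-1.1, 0.1, -4.7]
gripper_width: 15.4
grasp_force: 58.6
```

```bash
python3 -c "
from h import *
R=show(2)"
```

```text
t 48.40 y 1.6 area 631 tool 0.0011 tilt -0.0023 n 150 off -2.1
t 48.45 y 1.7 area 636 tool 0.0011 tilt -0.0023 n 147 off -2.0
board o [519.4 266.5  51. ] yaw 0.0638 pitch 0.0 F [ 0.4 -0.3 -5.1] gf 58.6
v 1.3
```

apply_moves:
  steps:
    - [1, [0, 0, 0.2], [0, 0, 0]]
    - [1, [0, 0, 0.2], [0, 0, 0]]
    - [1, [0, 0, 0.2], [0, 0, 0]]
    - [1, [0, 0, 0.2], [0, 0, 0]]

```text
t: 48.9
ee_pos: [469.4, 263.3, 151.5]
orientation: [-2.149, -2.291, -0.001]
force: [-4.6, -1.1, 5.6]
gripper_width: 15.0
grasp_force: 60.0
```

```bash
python3 -c "
from h import *
R=show(2)"
```

```text
t 48.90 y 1.5 area 636 tool 0.0011 tilt -0.0036 n 151 off -2.2
t 48.95 y 1.8 area 632 tool 0.0011 tilt -0.0030 n 149 off -2.2
board o [519.3 266.6  50.5] yaw 0.0639 pitch 0.0 F [-4.3 -0.9  2.7] gf 59.9
v 5.4
```

Contact made (Fz up about 9 N), and the car has not moved. Release gradually.

apply_moves:
  steps:
    - [0.64, [0, 0, 0], [0, 0, 0]]
    - [0.6, [0, 0, 0], [0, 0, 0]]
    - [0.55, [0, 0, 0], [0, 0, 0]]
    - [0.5, [0, 0, 0], [0, 0, 0]]
    - [0.4, [0, 0, 0], [0, 0, 0]]
    - [0.3, [0, 0, 0], [0, 0, 0]]
    - [0.2, [0, 0, 0], [0, 0, 0]]
    - [0, [0, 0, 0], [0, 0, 0]]
    - [-0.2, [0, 0, 0], [0, 0, 0]]
    - [-0.2, [0, 0, 0], [0, 0, 0]]

```text
t: 50.0
ee_pos: [469.5, 263.3, 151.3]
orientation: [-2.149, -2.291, -0.001]
force: [0.6, -0.6, 0.3]
gripper_width: 51.8
grasp_force: 0.0
```

```bash
python3 -c "
from h import *
R=show(2)"
```

```text
t 50.00 y 2.0 area 632 tool 0.0011 tilt -0.0031 n 151 off -2.5
t 50.05 y 1.8 area 629 tool 0.0011 tilt -0.0030 n 151 off -2.5
board o [519.4 266.6  50.3] yaw 0.0638 pitch -0.0001 F [-0.3  0.5 -0.3] gf 0.0
v -3.9
```

apply_moves:
  steps:
    - [-0.2, [0, 0, -3], [0, 0, 0]]
    - [-0.2, [0, 0, -7], [0, 0, 0]]
    - [-0.2, [0, 0, -10], [0, 0, 0]]
    - [-0.2, [0, 0, -15], [0, 0, 0]]
    - [-0.2, [0, 0, -15], [0, 0, 0]]
    - [-0.2, [0, 0, -15], [0, 0, 0]]
    - [-0.2, [0, 0, -15], [0, 0, 0]]
    - [-0.2, [0, 0, -15], [0, 0, 0]]
    - [-0.2, [0, 0, -15], [0, 0, 0]]
    - [-0.2, [0, -15, -5], [0, 0, 0]]
    - [-0.2, [0, -20, 0], [0, 0, 0]]
    - [-0.2, [0, -15, 0], [0, 0, 0]]
    - [-0.2, [0, -8, 0], [0, 0, 0]]
    - [-0.2, [0, 0, 0], [0, 0, 0]]
    - [-0.2, [0, 0, 0], [0, 0, 0]]

```text
t: 51.6
ee_pos: [412.3, 259.5, 266.6]
orientation: [-2.149, -2.291, -0.002]
force: [-0.1, 0.3, 0.4]
gripper_width: 50.9
grasp_force: 0.0
```

```bash
python3 - <<'E'
from h import *
s0=dict(bot.read_state());print(s0["ee_pos"].round(1),s0["force"].round(1))
s=camera("scene")["frame"][190:400,210:560];t=camera("top")["frame"][90:300,140:400]
a=cv2.resize(s,(500,300));b=cv2.resize(t,(371,300))
h=np.vstack([np.pad(a,((0,0),(0,0),(0,0))),np.pad(b,((0,0),(0,129),(0,0)))]);cv2.imwrite("pics/end.png",h[:,:,::-1])
E
```

```text
[412.3 259.5 266.6] [-0.1  0.3  0.4]
```

View pics/end.png

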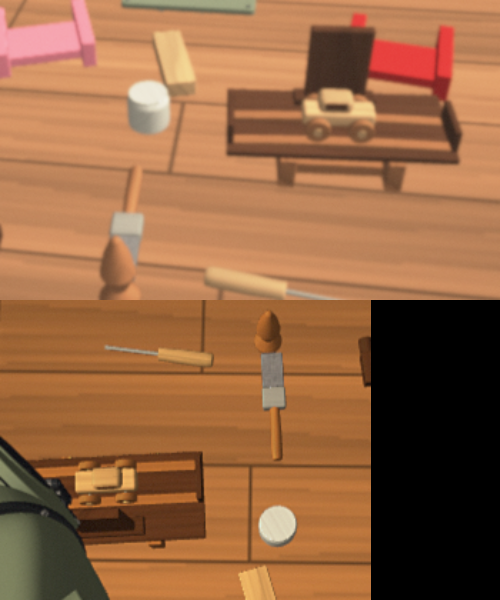

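The final picture shows the board on the stand, the car on the crown, the gripper clear, and the tin and brush undisturbed. Handing in.

```bash
python3 -c "
from station import bot
print(bot.finish_job())"
```

```text
the job is handed in; nothing more can be done
None
```

The job is handed in, result not reported back: the board is set down on the drying stand with the car at rest about 2 mm from the crown, tin and brush undisturbed, finished at about 52 s; the car drifted off the crown twice on the way (to about −45 mm and −40 mm, clear of the stops) and was re-centred each time, and I repeated the four-second hold before setting down.

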